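# Set up the next round at the gaming table

## Task

Get the wargame table ready for round four. First press the sprung drawbridge down until it lies level and its catch keeps it there; then park every model tank that is on the table on the drawbridge, standing on its tracks lengthwise between the kerbs, entirely on the deck, and put all the loose dice in the dice tray. Only when that is done turn the round dial to the four-pip mark, and leave the foot soldiers, phone, tape measure and card box where they are.

Things in the scene. Friction and masses are not known exactly. Their poses are not given: they have to be found in the camera images.
- bridge (a joint): Sprung drawbridge of the gate model. Angle pressed down from its raised rest, rad: 0 raised (free end 27 degrees up), 0.48 level, stop at 0.49. Pressing straight down 190 mm from the hinge takes 3 to 5 N, about 3 N more over the last 12 mm, where it pushes the catch back. At the stop the catch snaps over its end and keeps it within 0.01 rad of level; let go earlier, it springs up.
- deck (a point): Centre of the upper face of the brown planked deck (240 x 130 x 8 mm), moving with it. x axis along the deck towards the hinge (at x = 120 mm; free end at -120 mm), y across, z normal to the deck. When level the upper face is 34 mm above the table and z points up. Kerbs 7 mm high along both long edges, inner faces at y = +-58 mm.
- deck_free_end (a point): Middle of the upper edge of the deck's free end, about 145 mm above the table when raised, 34 mm when level. When level it meets the near bank (a fixed block, top 34 mm high, 47 mm long), which carries the catch.
- catch_nose_tip (a point): Tip of the catch's bevelled steel bolt, in a dark housing 34 mm wide on the near bank whose top is 55 mm above the table. The bolt is 21 mm wide and overhangs the end of the level deck by 5 mm; needs no handling.
- gate: The fixed stone-grey gate model (two banks, blockhouses, drawbridge). Origin on the table under the middle of the level deck; x axis along the bridge towards the gate end. The far bank runs from x = 121 to 196 mm, the near bank from -124 to -171 mm, both 34 mm high; blockhouses at x = 138 to 193 mm, y = +-59 to 95 mm, tops 78 mm high.
- dial (a joint): Round dial. Angle of its pointer, rad, growing clockwise seen from above. Six black ticks, each with 1 to 6 pips beside it like a die, 0.9 rad apart: 1 pip at 0 (pointer towards the counter's -x side), 2 at 0.9, 3 at 1.8, 4 at 2.7, 5 at 3.6, 6 at 4.5; stops at 0 and 4.8. Light friction, stays where left.
- dial_grip (a point): On the dial's axis, at the height to grip it (67 mm above the table); turns with it. The black knob has an upright grip bar 42 mm long (its x), 14 mm wide (its y), from 44 to 74 mm above the table; a white line on top on its -x half is the pointer.
- counter: Fixed grey console 150 x 150 x 30 mm with the pale round scale and the dial in its middle. Origin at the centre of its underside.
- dice_tray: Fixed open dark-wood dice tray 196 mm (x) by 176 mm (y), 30 mm high, walls 8 mm. Origin at the centre of its underside.
- tray_floor (a point): Centre of the tray's inner floor, 8 mm above the table; axes as the tray; inside 180 x 160 mm.
- tank1: Model tank, drab olive: hull 56 mm long (x, gun towards +x), 38 mm wide (y), upright sides up to 26 mm, round turret on top to 38 mm; 60 to 130 g. Origin at the centre of its underside. May be absent (None).
- tank2: Model tank, drab olive: hull 56 mm long (x, gun towards +x), 38 mm wide (y), upright sides up to 26 mm, round turret on top to 38 mm; 60 to 130 g. Origin at the centre of its underside. May be absent (None).
- tank3: Model tank, drab olive: hull 56 mm long (x, gun towards +x), 38 mm wide (y), upright sides up to 26 mm, round turret on top to 38 mm; 60 to 130 g. Origin at the centre of its underside. May be absent (None).
- die1: Ivory die, 24 mm cube with rounded edges, 18 g. Origin at its centre. May be absent (None).
- die2: Ivory die, 24 mm cube with rounded edges, 18 g. Origin at its centre. May be absent (None).
- die3: Ivory die, 24 mm cube with rounded edges, 18 g. Origin at its centre. May be absent (None).
- die4: Ivory die, 24 mm cube with rounded edges, 18 g. Origin at its centre. May be absent (None).
- figure1: Bystander, leave alone: small foot-soldier figure on a round base 32 mm across, 35 mm tall. Origin at the centre of its underside.
- figure2: Bystander, leave alone: small foot-soldier figure on a round base 32 mm across, 35 mm tall. Origin at the centre of its underside.
- figure3: Bystander, leave alone: small foot-soldier figure on a round base 32 mm across, 35 mm tall. Origin at the centre of its underside.
- tape: Bystander, leave alone: black tape measure 62 x 58 x 34 mm. Origin at the centre of its underside.
- deck_box: Bystander, leave alone: dark card box 72 x 98 x 50 mm. Origin at the centre of its underside.
- phone: Bystander, leave alone: phone lying flat, 150 x 73 x 9 mm. Origin at the centre of its underside.
Mind the look-alikes: they are no part of the job. Leave any orange, pink or red look-alike of the tank2 alone.

How it is judged (in metres and radians):
On the way, in this order (a step that is already met when the one before it is completed fails the run):
1. the drawbridge is level and stays so with nothing pressing on it (value of joint bridge above 0.45 rad and contact force between the fingers and bridge below 0.2 N), for 0.5 s.
2. all tanks are parked on the level drawbridge and all dice lie in the tray (value of joint bridge above 0.45 rad and x of tank1 in the frame of deck between -0.095 and 0.095 m and y of tank1 in the frame of deck between -0.042 and 0.042 m and z of tank1 in the frame of deck between -0.005 and 0.008 m and angle between each of tank1, tank2, tank3's own z axis and vertical below 0.15 rad and angle between the x axis of each of tank1, tank2, tank3 and the x axis of deck, either way round below 0.3 rad and linear speed of each of tank1, tank2, tank3, die1, die2, die3, die4 below 0.03 m/s and contact force between the fingers and tank1 below 0.2 N and x of tank2 in the frame of deck between -0.095 and 0.095 m and y of tank2 in the frame of deck between -0.042 and 0.042 m and z of tank2 in the frame of deck between -0.005 and 0.008 m and contact force between the fingers and tank2 below 0.2 N and x of tank3 in the frame of deck between -0.095 and 0.095 m and y of tank3 in the frame of deck between -0.042 and 0.042 m and z of tank3 in the frame of deck between -0.005 and 0.008 m and contact force between the fingers and tank3 below 0.2 N and x of die1 in the frame of tray_floor between -0.09 and 0.09 m and y of die1 in the frame of tray_floor between -0.08 and 0.08 m and z of each of die1, die2, die3, die4 in the frame of tray_floor below 0.022 m and contact force between the fingers and die1 below 0.2 N and x of die2 in the frame of tray_floor between -0.09 and 0.09 m and y of die2 in the frame of tray_floor between -0.08 and 0.08 m and contact force between the fingers and die2 below 0.2 N and x of die3 in the frame of tray_floor between -0.09 and 0.09 m and y of die3 in the frame of tray_floor between -0.08 and 0.08 m and contact force between the fingers and die3 below 0.2 N and x of die4 in the frame of tray_floor between -0.09 and 0.09 m and y of die4 in the frame of tray_floor between -0.08 and 0.08 m and contact force between the fingers and die4 below 0.2 N), for 0.3 s.
3. the round dial stands at the four-pip mark (value of joint dial between 2.55 and 2.85 rad), for 0.3 s.
At the end, for the whole second after the job is handed in: The drawbridge is level (within 0.03 rad), held by its catch; every tank present stands upright on the deck, entirely on it, within 0.3 rad of its length, at rest and released; every die present lies on the floor of the dice tray, released; the dial is within 0.15 rad of the four-pip mark (all of step 2 and all of step 3); the robot touches nothing.
It fails at once if a bystander was shoved more than 4 cm from its place (distance of any of figure1, figure2, figure3, tape, deck_box, phone from where it was at the start of the episode above 0.04 m).
Of tank1, tank2, tank3 only 2 to 3 are there at a start; the rules pass over those that are not, and their reading is None.
Of die1, die2, die3, die4 only 3 to 4 are there at a start; the rules pass over those that are not, and their reading is None.
At some moment in a run one of tank1, tank2, tank3, die1, die2, die3, die4 may be knocked a few centimetres aside while the robot is not near it.
Once in a run the grip may slacken for a moment while it holds something.
It also fails if it takes over 210 s, if anything falls off the work surface, if the arm or the gripper's body presses on something with over 40 N, if the wrist force passes 120 N, or if a joint passes its speed limit or range.

## Robot

A 6-joint arm with a two-finger parallel gripper is mounted at the origin on the work surface. World frame = base frame: x ahead of the robot, y to its left, z up, the work surface at z = 0. Lengths are in mm, angles in rad, forces in N, time in s.
With the tool pointing down it reaches from about 350 to 875 mm from the base axis. Payload 4.2 kg.
Tool frame: the origin (TCP) lies at the very end of the fingers, on their centre line; the grasp point (between the pads) lies 19 mm behind it; z points along the fingers, y is the direction in which the jaws open and shut (so a half turn about z gives the same grasp; the last joint's range is limited). The gripper opens to 85 mm and grips with 20 to 120 N. Pads are 22 mm wide; open, the fingers measure 114 mm over their backs; the gripper's body (76 mm by 85 mm) begins 54 mm behind the grasp point. The pads swing forward as they close: fully open they stand 13 mm farther back than shut.
Start: joints at [1.442, 0.385, 0.008, 0, -1.194, -0.259], TCP at [236.312, 578.581, 194.712] pointing down, gripper open.
Joint ranges: [-3.14, 3.14], [-1.21, 2.06], [-1.07, 1.41], [-3.16, 2.05], [-2.99, -0.16], [-3.1, 3.1]. Speed limits (rad/s): [2.79, 2.79, 3.14, 3.14, 3.14, 3.14].

## Interface

Orientations are given as a unit quaternion [x, y, z, w].
In Python, from bench import arm gives the robot as it stands.
- The arm moves only by the tool apply_moves, never from a script. Its argument "plan" is one flat list of numbers, 5 for each row, row after row: the gripper's target within -1 to 1 (shut at 1, half-way at 0, fully open at -1), then the shift along the world's x, y, z in m, then the turn about the world's z in degrees. A call has 1 to 8 rows; each row is the pose to reach, as a shift and turn from the pose commanded when the call began; what a row does not reach only later rows make up. A row lasts 1/12 s, in which the tool goes at most 41.7 mm and 7.16 degrees, less where a joint would pass 70% of its speed; a pose out of reach is approached as far as the arm can. A call with a gripper value outside its range is refused whole. The fingers move at their own pace and stop on an object; the grip force is fixed at half the most. Time passes only in rows, so rows that repeat a pose let the fingers close. It gives the time, the measured TCP pose, the force and the opening at its end, in the units of the state.
- arm.read_state(): the state, without advancing time (a new reading comes with each control period).
- arm.get_image(name): name is "scene" or "top"; returns a dict with "color" (384x512x3 uint8, red, green, blue), "range_z" (384x512 float32, mm along the optical axis (not along the pixel's ray), 0 where there is no reading), "camera_matrix" (3x3 intrinsics, pixels), "camera_from_world" (4x4, takes a point from world to camera coordinates). Camera axes: x right, y down, z forward; pixel columns grow to the right and rows downward; lengths in mm; the calibration is good to about 2 mm. A picture is of the moment at which its call begins.
- arm.job_done(): hands the job in, once; it reports no verdict.
The state is a dict: "clock": time; "joints": joint angles; "joint_vel": joint speeds; "joint_efforts": joint torques, N m; "position": TCP position; "ee_rot": TCP orientation; "contact_force": force on the tool from outside, world axes, zero at the start; "wrist_torque": the same for the moment, N m; "gripper_width": finger opening in mm.
Only numpy, scipy, OpenCV 4.12 (cv2) and the standard library are available. Lean on these libraries where they do the work, as an engineer would, in place of code of your own. Each camera call takes 0.05 s, during which the arm holds its last target.

## Working session

There is one attempt and no reset: what is moved stays moved. The work goes in short steps, Python scripts to look and compute and a tool call to move; the robot and the scene stay as the last step left them, time stands still between calls to the robot, and variables do not carry over. Pictures are saved under pics/ and viewed, and the job is handed in when it is done.

Besides the shell and the picture viewer there is one more tool, called after "Request:" as name(argument=value, ...), one argument or row to a line, values as JSON. apply_moves: Moves the arm, as the interface text tells. Its arguments: {"type":"object","properties":{"plan":{"type":"array","items":{"type":"number"}}},"required":["plan"]}

```bash
ls; mkdir -p pics; python3 - <<'E'
from bench import arm
import cv2,numpy as np
s=arm.read_state();print(s)
for n in("scene","top"):
    im=arm.get_image(n);cv2.imwrite(f"pics/{n}0.png",im["color"][:,:,::-1])
    np.savez(f"{n}0.npz",**im)
    print(n,im["camera_matrix"].tolist(),np.round(im["camera_from_world"],3).tolist())
E
```

```text
pics
{'clock': 0.0, 'joints': array([ 1.44159380e+00,  3.85532061e-01,  6.61770119e-03, -5.08652258e-04,
       -1.19400145e+00, -2.58589626e-01]), 'joint_vel': array([-7.55751136e-04, -1.10882970e-03, -1.41670469e-03,  1.16181752e-03,
       -3.12706202e-06,  2.19667987e-03]), 'joint_efforts': array([-1.36048733e-03, -3.92286301e+01,  1.88397181e+01,  4.18610215e+00,
       -4.68559083e-03, -6.92123393e-06]), 'position': array([236.07769842, 577.97404993, 193.63184813]), 'ee_rot': array([ 9.81242314e-01, -1.92775369e-01, -1.67380267e-04,  1.07280859e-03]), 'contact_force': array([-0.60236773,  0.69074687, -0.42824396]), 'wrist_torque': array([ 0.00456164, -0.0332052 ,  0.03042603]), 'gripper_width': 85.25686589191238}
scene [[412.04251112097177, 0.0, 255.26183412874795], [0.0, 412.04251112097177, 188.1784346971312], [0.0, 0.0, 1.0]] [[0.498, 0.867, -0.008, -231.676], [0.627, -0.367, -0.687, -284.253], [-0.599, 0.337, -0.727, 1662.635], [0.0, 0.0, 0.0, 1.0]]
top [[377.97388897339715, 0.0, 259.9461193089032], [0.0, 377.97388897339715, 194.88909930593312], [0.0, 0.0, 1.0]] [[0.011, -1.0, 0.003, -63.009], [-0.986, -0.011, -0.167, 558.385], [0.167, -0.002, -0.986, 1108.294], [0.0, 0.0, 0.0, 1.0]]
```

View pics/scene0.png

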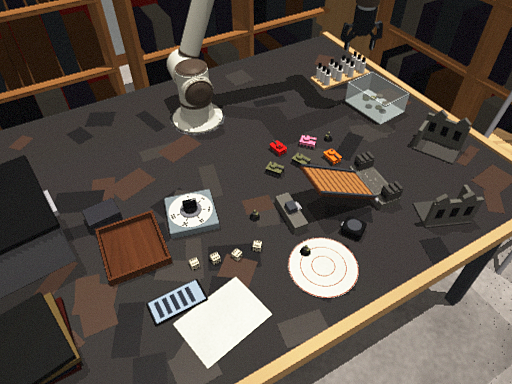

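View pics/top0.png

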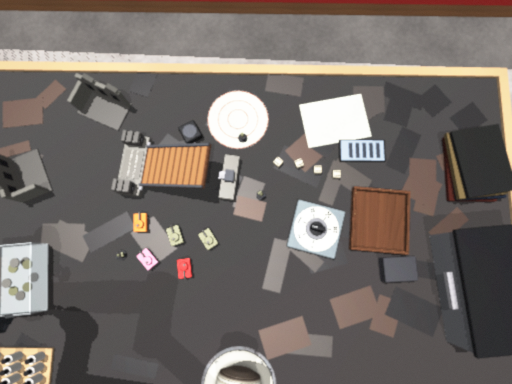

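Scene: raised bridge at top (175,165), near bank with catch at (229,175); olive tanks at (175,235) and (208,239); tank look-alikes orange (140,223), pink (148,259), red (185,268); dice at (278,162), (299,163), (318,169), (337,174); tray (380,221); dial (316,228). I check these in a close crop.

```bash
python3 - <<'E'
import cv2
t=cv2.imread("pics/top0.png")
a=cv2.resize(t[130:290,105:275],(800,753)[:2],interpolation=cv2.INTER_CUBIC)
cv2.imwrite("pics/c1.png",cv2.resize(t[130:290,105:275],(637,600),interpolation=cv2.INTER_CUBIC))
cv2.imwrite("pics/c2.png",cv2.resize(t[145:265,265:425],(800,600),interpolation=cv2.INTER_CUBIC))
s=cv2.imread("pics/scene0.png")
cv2.imwrite("pics/c3.png",cv2.resize(s[120:250,180:380],(800,520),interpolation=cv2.INTER_CUBIC))
E
```

```text
(no output)
```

View pics/c1.png

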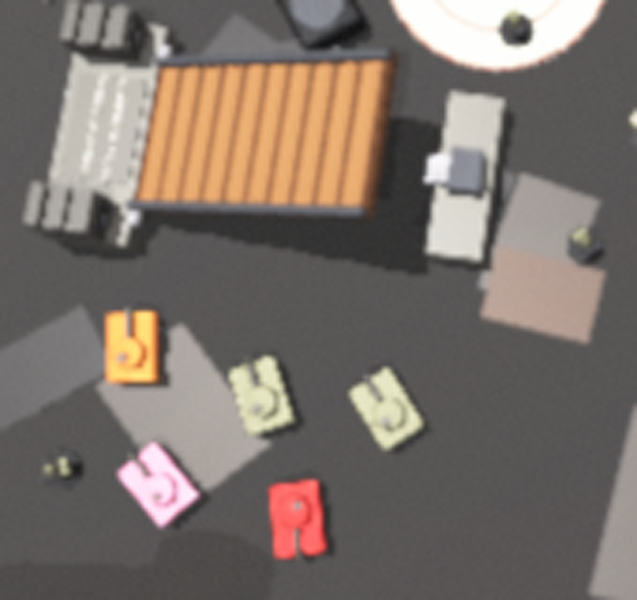

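View pics/c2.png

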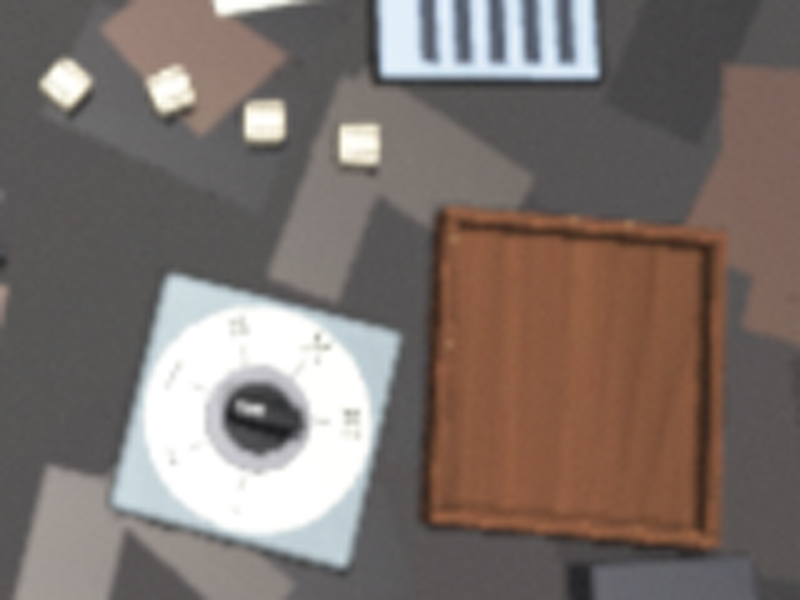

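View pics/c3.png

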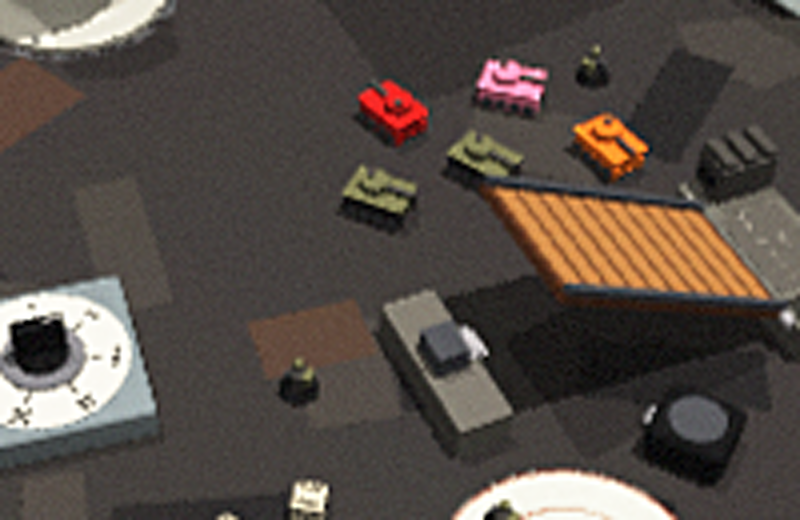

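Pictures: the two olive tanks (crop (262,397) and (388,408)) are unlike the orange, pink and red ones; four ivory dice lie in a row; the dial pointer is near the 3-pip tick, with 4 pips at the crop's (238,325).

```bash
cat > h.py <<'E'
import numpy as np,cv2
def ray(im,u,v,z):
    K=im["camera_matrix"];T=im["camera_from_world"];R=T[:3,:3];t=T[:3,3]
    d=R.T@np.linalg.solve(K,[u,v,1.]);c=-R.T@t
    return c+d*(z-c[2])/d[2]
def proj(im,p):
    q=im["camera_from_world"][:3,:3]@np.array(p,float)+im["camera_from_world"][:3,3]
    q=im["camera_matrix"]@q;return q[:2]/q[2]
def cloud(im):
    K=im["camera_matrix"];T=im["camera_from_world"];z=im["range_z"]
    v,u=np.mgrid[:z.shape[0],:z.shape[1]]
    P=np.stack([(u-K[0,2])/K[0,0]*z,(v-K[1,2])/K[1,1]*z,z],-1)-T[:3,3]
    return P@T[:3,:3]
def blobs(im,lo,hi,mina=20,maxa=5000,box=None):
    hsv=cv2.cvtColor(im["color"],cv2.COLOR_RGB2HSV)
    m=cv2.inRange(hsv,np.array(lo),np.array(hi))
    if box: 
        k=np.zeros_like(m);u0,v0,u1,v1=box;k[v0:v1,u0:u1]=1;m*=k
    m=cv2.morphologyEx(m,cv2.MORPH_CLOSE,np.ones((3,3),np.uint8))
    cs,_=cv2.findContours(m,cv2.RETR_EXTERNAL,cv2.CHAIN_APPROX_NONE)
    return [c for c in cs if mina<=cv2.contourArea(c)<=maxa]
E
python3 - <<'E'
from h import *
im=dict(np.load("top0.npz"));P=cloud(im);hsv=cv2.cvtColor(im["color"],cv2.COLOR_RGB2HSV)
for n,(u,v) in dict(t1=(175,235),t2=(208,239),d1=(278,162),d2=(299,163),d3=(318,169),d4=(337,174),tray=(380,221),bridge=(175,165),free=(206,165),bank=(229,190),nbank=(230,160),catch=(227,175),figA=(261,195),figB=(242,138),figC=(122,254),tape=(190,131),dial=(316,228),ctr=(300,245),phone=(362,150),paper=(335,120),box=(400,270)).items():
    print(n,hsv[v,u],im["range_z"][v,u],P[v,u].round(0))
E
```

```text
t1 [ 30  38 229] 1145.0802 [435. 199.  36.]
t2 [ 30  38 228] 1144.1508 [424.  99.  35.]
d1 [ 30   5 254] 1195.1323 [ 669. -113.   25.]
d2 [ 26   8 253] 1192.3087 [ 666. -179.   28.]
d3 [ 30   4 254] 1192.5726 [ 648. -239.   25.]
d4 [ 25  12 252] 1192.0951 [ 633. -299.   23.]
tray [ 10 136 143] 1182.5123 [ 487. -433.    8.]
bridge [ 15 130 234] 1121.0769 [638. 196.  95.]
free [ 11 134 112] 1072.4547 [627.  97. 142.]
bank [ 27  12 220] 1174.2498 [576.  39.  31.]
nbank [ 21  16 213] 1187.9075 [672.  38.  33.]
catch [117  17 151] 1155.9639 [618.  45.  56.]
figA [ 30  36 106] 1176.5515 [562. -60.  26.]
figB [ 0  0 80] 1210.8478 [747.   3.  23.]
figC [ 30  50 162] 1146.8168 [376. 360.  24.]
tape [116  14 147] 1207.0402 [766. 169.  29.]
dial [105   5 100] 1110.1935 [ 457. -222.   76.]
ctr [ 98  18 222] 1148.182 [ 409. -180.   29.]
phone [106  45 206] 1216.6448 [ 715. -384.   12.]
paper [ 30   2 254] 1241.1593 [ 818. -301.    4.]
box [124  19 106] 1112.8597 [ 338. -472.   53.]
```

```bash
cat > meas.py <<'E'
from h import *
def rect(pts):
    (c,s,a)=cv2.minAreaRect(pts[:,:2].astype(np.float32)); 
    if s[0]<s[1]: s=s[::-1];a+=90
    return np.round(c,1),np.round(s,1),round((a+90)%180-90,1)
def sel(P,c,r,z0,z1):
    q=P.reshape(-1,3);m=(np.linalg.norm(q[:,:2]-c,axis=1)<r)&(q[:,2]>z0)&(q[:,2]<z1);return q[m]
def tanks_dice(im):
    P=cloud(im);hsv=cv2.cvtColor(im["color"],cv2.COLOR_RGB2HSV)
    out=[]
    for nm,lo,hi,h in(("tank",(26,22,60),(40,120,255),26),("die",(15,0,235),(45,45,255),24)):
        for c in blobs(im,lo,hi,30 if nm=="die" else 60,500):
            m=np.zeros(P.shape[:2],np.uint8);cv2.drawContours(m,[c],-1,1,-1)
            p=P[m>0];zz=np.percentile(p[:,2],80)
            w=np.array([ray(im,u,v,zz if nm=="die" else h) for u,v in c[:,0]])
            q=p[p[:,2]>zz-8]
            print(nm,"px",c[:,0].mean(0).round(),"z",zz.round(1),"contour",*rect(w),"pts med",np.median(q,0).round(1),*rect(q))
E
python3 - <<'E'
from meas import *
im=dict(np.load("top0.npz"));P=cloud(im)
tanks_dice(im)
print("nbank",rect(sel(P,(620,40),90,28,39)))
hsv=cv2.cvtColor(im["color"],cv2.COLOR_RGB2HSV)
c=max(blobs(im,(5,80,60),(20,255,255),300,8000,(130,130,215,200)),key=cv2.contourArea)
m=np.zeros(P.shape[:2],np.uint8);cv2.drawContours(m,[c],-1,1,-1);p=P[cv2.erode(m,np.ones((3,3),np.uint8))>0]
d=p-p.mean(0);u,s,v=np.linalg.svd(d,full_matrices=False);print("deck",p.mean(0),v,p.min(0),p.max(0))
print("counter",rect(sel(P,(457,-222),110,25,36)))
print("knob",rect(sel(P,(457,-222),40,65,85)), sel(P,(457,-222),40,65,85).mean(0))
print("tray",rect(sel(P,(487,-433),150,24,36)))
E
```

```text
tank px [208. 238.] z 33.4 contour [425.9 101.3] [61.3 43.5] 35.2 pts med [423.8 101.3  28.7] [392.7  44. ] [197.6  54.5] 59.6
tank px [175. 235.] z 34.3 contour [435.  202.2] [61.8 42. ] 21.2 pts med [434.6 202.4  30.2] [418.2  85.8] [293.6  62.6] 81.7
die px [278. 161.] z 25.7 contour [ 672.  -112.8] [19.6 19. ] 0.2 pts med [ 672.4 -112.8   23.6] [ 673.1 -112.8] [19.7 19.5] 87.1
nbank (array([620.6,  47.1]), array([139.7,  56.4]), -6.7)
deck [636.35352216 192.44938119  99.41295193] [[-0.20733326 -0.5850615   0.78403824]
 [ 0.40254621 -0.78148031 -0.47670229]
 [-0.8916106  -0.21677538 -0.39754115]] [366.16567064 -54.98893243  34.87853591] [ 702.16161402  306.05105248 1186.16146033]
counter (array([ 461.3, -227.8]), array([150.3, 150. ]), 75.7)
knob (array([ 461.3, -227.7]), array([40.4, 13.8]), 78.1) [ 460.8428569  -227.673547     73.04205718]
tray (array([ 466.9, -398.4]), array([249.4, 232.1]), -4.1)
```

```bash
python3 - <<'E'
import re
s=open('meas.py').read()
s=s.replace("p=P[m>0];zz","p=P[(m>0)&(im['range_z']>500)];p=p[(p[:,2]>5)&(p[:,2]<200)];zz").replace("(15,0,235),(45,45,255)","(0,0,190),(50,60,255)")
open('meas.py','w').write(s)
E
python3 - <<'E'
from meas import *
im=dict(np.load("top0.npz"));P=cloud(im)
tanks_dice(im)
q=sel(P,(620,40),90,28,39);q=q[q[:,1]<58];print("nbank",rect(q),np.median(q,0))
c=max(blobs(im,(5,80,60),(20,255,255),300,8000,(130,130,215,200)),key=cv2.contourArea)
m=np.zeros(P.shape[:2],np.uint8);cv2.drawContours(m,[c],-1,1,-1);p=P[cv2.erode(m,np.ones((3,3),np.uint8))>0];p=p[(p[:,2]>30)&(p[:,2]<160)]
g=np.linalg.lstsq(np.c_[p[:,:2],np.ones(len(p))],p[:,2],rcond=None)[0]
print("deck slope",g,np.degrees(np.arctan(np.hypot(*g[:2]))),"uphill dir deg",np.degrees(np.arctan2(g[1],g[0])))
d=g[:2]/np.hypot(*g[:2]); n=np.array([-d[1],d[0]]);a=p[:,:2]@d;b=p[:,:2]@n
print("axial",np.percentile(a,[.5,99.5]),"lat",np.percentile(b,[.5,99.5]),"d",d)
lat=(np.percentile(b,.5)+np.percentile(b,99.5))/2
print(rect(p))
# tray: brown pixels rim
q=sel(P,(500,-395),150,-5,36)
c=max(blobs(im,(3,80,40),(20,255,255),1000,20000,(340,180,420,260)),key=cv2.contourArea)
w=np.array([ray(im,u,v,30) for u,v in c[:,0]]);print("tray",rect(w))
q=sel(P,(620,295),110,28,39);print("farbank",rect(q),np.median(q,0))
q=sel(P,(640,300),130,68,88);q=q[q[:,1]>250];print("blockh",len(q),rect(q),q.mean(0))
E
```

```text
tank px [208. 238.] z 34.3 contour [425.9 101.3] [61.3 43.5] 35.2 pts med [423.9 101.5  30.3] [426.3 102.7] [54.1 37.3] 33.5
tank px [175. 235.] z 34.4 contour [435.  202.2] [61.8 42. ] 21.2 pts med [434.7 202.5  30.2] [436.6 204.3] [55.3 37.1] 22.4
die px [ 31. 369.] z 63.8 contour [ 56.8 579.6] [73.4 25.8] 0.2 pts med [ 58.8 578.1  62.2] [ 56.5 580.5] [75.2 24.5] 2.2
die px [  7. 369.] z 64.4 contour [ 56.5 645.2] [73.3 25.9] -0.7 pts med [ 59.7 642.8  62.8] [ 56.1 644. ] [73.9 25.7] -4.6
die px [207. 238.] z 35.2 contour [425.1 100.7] [53.2 35.9] 33.8 pts med [423.9 101.7  33.1] [425.  101.3] [48.6 36.1] 34.0
die px [174. 235.] z 35.4 contour [434.5 203.2] [53.2 36. ] 20.9 pts med [429.  202.3  34.2] [434.4 204.5] [51.4 35.7] 20.6
die px [227. 190.] z 36.1 contour [577.9  45.9] [52.4 41.7] -7.7 pts med [576.   45.9  34.2] [577.9  46.1] [52.  41.9] -7.0
die px [336. 173.] z 25.5 contour [ 633.9 -297. ] [23.  22.1] -1.2 pts med [ 635.6 -295.7   23.7] [ 636.2 -296.1] [20.2 20. ] -0.7
die px [317. 169.] z 25.3 contour [ 649.2 -237.4] [22.7 22.4] 0.7 pts med [ 649.6 -236.3   23.6] [ 65
[... 476 characters left out ...]
.4] -5.7 pts med [ 948.5 -880.     7.7] [ 948.5 -880. ] [4.9 0. ] -21.0
nbank (array([619.5,  36. ]), array([142.6,  44.5]), -0.4) [632.6738447   37.23088964  34.16545585]
deck slope [-6.08833116e-02 -5.13739947e-01  2.33552837e+02] 27.35410787948773 uphill dir deg -96.75859876696724
axial [-374.99624498 -169.83579607] lat [556.66772391 664.90244843] d [-0.11768643 -0.99305081]
(array([639.1, 199. ]), array([207.8, 110.8]), 83.2)
tray (array([ 489.8, -426. ]), array([199.4, 181.5]), -4.5)
farbank (array([646.2, 341.9]), array([170.6,  85.4]), -7.0) [652.19364459 336.12298815  33.99078582]
blockh 440 (array([652.3, 310.5]), array([190.6, 135.2]), -6.6) [652.49412075 345.73525153  75.33134927]
```

Deck hinge direction is 83.2° in world, gate origin about (636.5, 187.5), consistent with bank and deck fits (slope 27.4°, expected 27). First I go above the press point (627,110) with shut fingers.

Request:
apply_moves(
  plan=[1,0.195,-0.234,0.04,-37,1,0.195,-0.234,0.04,-37,1,0.195,-0.234,0.04,-37,1,0.195,-0.234,0.04,-37,1,0.195,-0.234,0.04,-37,1,0.195,-0.234,0.04,-37,1,0.195,-0.234,0.04,-37,1,0.195,-0.234,0.04,-37],
)

```text
clock: 0.77
position: [433.4, 341.1, 235.4]
ee_rot: [0.869, -0.496, 0.0, -0.0]
contact_force: [0.2, 0.3, -0.2]
gripper_width: -0.4
```

Request:
apply_moves(
  plan=[1,0.195,-0.234,-0.04,-37.5,1,0.195,-0.234,-0.04,-37.5,1,0.195,-0.234,-0.04,-37.5,1,0.195,-0.234,-0.04,-37.5,1,0.195,-0.234,-0.04,-37.5,1,0.195,-0.234,-0.04,-37.5,1,0.195,-0.234,-0.04,-37.5,1,0.195,-0.234,-0.04,-37.5],
)

```text
clock: 1.43
position: [627.9, 106.5, 192.6]
ee_rot: [-0.663, 0.749, 0.0, -0.001]
contact_force: [-0.2, 0.7, 0.8]
gripper_width: 0.3
```

Request:
apply_moves(
  plan=[1,0,0,-0.03,0,1,0,0,-0.06,0,1,0,0,-0.08,0,1,0,0,-0.1,0,1,0,0,-0.12,0,1,0,0,-0.14,0,1,0,0,-0.15,0,1,0,0,-0.155,0],
)

```text
clock: 2.1
position: [625.2, 110.1, 38.2]
ee_rot: [-0.665, 0.747, 0.0, -0.002]
contact_force: [-1.9, -1.7, 4.2]
gripper_width: 0.3
```

Request:
apply_moves(
  plan=[1,0,0,-0.003,0,1,0,0,-0.006,0,1,0,0,-0.009,0,1,0,0,-0.012,0,1,0,0,-0.014,0,1,0,0,-0.015,0,1,0,0,-0.015,0],
)

```text
clock: 2.68
position: [626.8, 110.6, 25.0]
ee_rot: [-0.664, 0.747, -0.0, 0.0]
contact_force: [0.3, -2.7, 3.2]
gripper_width: 0.0
```

```bash
cat > snap.py <<'E'
import sys
from bench import arm
from meas import *
def snap(k):
    r={}
    for n in("scene","top"):
        im=arm.get_image(n);np.savez(f"{n}{k}.npz",**im);cv2.imwrite(f"pics/{n}{k}.png",im["color"][:,:,::-1]);r[n]=im
    return r
def crop(im,box,name,w=640):
    u0,v0,u1,v1=box;c=im["color"][v0:v1,u0:u1,::-1];s=min(w/(u1-u0),600/(v1-v0));cv2.imwrite("pics/"+name+".png",cv2.resize(c,None,fx=s,fy=s,interpolation=cv2.INTER_CUBIC))
E
python3 - <<'E'
from snap import *
r=snap(1);crop(r["scene"],(250,120,410,250),"s1")
E
```

```text
(no output)
```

View pics/s1.png

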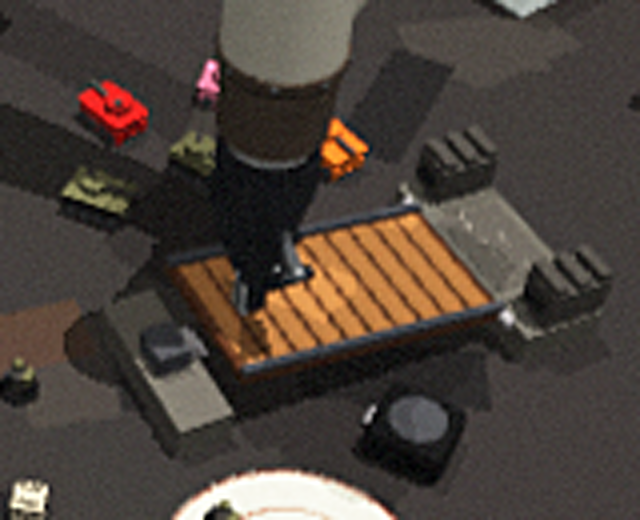

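```bash
cat > deck.py <<'E'
from meas import *
def deck(im):
    P=cloud(im);c=blobs(im,(5,80,60),(20,255,255),60,8000,(130,130,225,200))
    m=np.zeros(P.shape[:2],np.uint8);cv2.drawContours(m,c,-1,1,-1);p=P[m>0];p=p[(p[:,2]>15)&(p[:,2]<170)]
    o=np.array([636.5,187.5]);e=np.array([.118,.993]);x=(p[:,:2]-o)@e
    for a in range(-120,120,30):
        k=(x>a)&(x<a+30)
        if k.sum()>5: print(a,k.sum(),np.percentile(p[k,2],[10,50,90]).round(1))
E
python3 - <<'E'
from deck import *
deck(dict(np.load("top1.npz")))
im=dict(np.load("scene1.npz"))
P=cloud(im);c=blobs(im,(5,80,60),(20,255,255),60,8000,(285,150,380,220))
m=np.zeros(P.shape[:2],np.uint8);cv2.drawContours(m,c,-1,1,-1);p=P[m>0];p=p[(p[:,2]>5)&(p[:,2]<170)]
o=np.array([636.5,187.5]);e=np.array([.118,.993]);x=(p[:,:2]-o)@e
for a in range(-120,120,30):
    k=(x>a)&(x<a+30)
    if k.sum()>5: print(a,k.sum(),np.percentile(p[k,2],[10,50,90]).round(1))
E
```

```text
-120 311 [61.5 64.6 67.4]
-90 95 [ 59.   62.5 149.6]
-60 93 [54.2 56.5 61. ]
-30 195 [49.8 52.8 56.4]
0 203 [45.8 49.3 52.4]
30 155 [42.  45.2 48.4]
60 97 [37.8 41.4 44.2]
90 35 [33.9 37.4 40.8]
-120 218 [62.9 65.6 68.7]
-90 191 [ 59.7  62.3 100. ]
-60 130 [54.9 57.5 60.2]
-30 154 [51.1 53.9 56.6]
0 226 [46.7 49.5 52.4]
30 218 [43.3 46.  48.7]
60 220 [38.7 41.7 44.1]
90 281 [24.7 36.7 40.3]
```

```bash
python3 - <<'E'
from snap import *
from deck import deck
s=arm.read_state();print(s["clock"],s["position"],s["joints"],s["gripper_width"],s["contact_force"],s["wrist_torque"])
r=snap(2);deck(r["top"]);s=arm.read_state();print(s["clock"],s["position"])
for z in(25,34,62): print(ray(r["scene"],312.5,197.5,z))
print(proj(r["scene"],s["position"]),proj(r["top"],s["position"]))
crop(r["scene"],(270,150,350,210),"s2",800);crop(r["top"],(160,120,250,210),"t2")
E
```

```text
2.7833 [626.83714855 110.6220625   25.06048611] [ 4.28572168e-01  5.60109008e-01 -1.65361957e-01  3.15760208e-04
 -8.44190194e-01 -5.45972571e-01] -0.16659002213168975 [ 0.90054819 -1.65397449  3.79389154] [-0.5875716  -0.09691032  0.01173984]
-120 307 [61.6 64.6 67.7]
-90 99 [ 59.1  62.4 150.5]
-60 96 [53.5 56.4 59.8]
-30 194 [50.3 53.3 57. ]
0 205 [46.3 49.4 52.3]
30 157 [42.1 45.2 48.6]
60 97 [38.4 41.6 44.5]
90 34 [33.8 37.  41. ]
2.8833 [626.80310805 110.64417229  25.03123862]
[605.56369335 131.96737319  25.        ]
[611.80259442 126.52336318  34.        ]
[631.21250885 109.58644315  62.        ]
[310.88037066 204.30272896] [206.88088633 174.20924912]
```

View pics/s2.png

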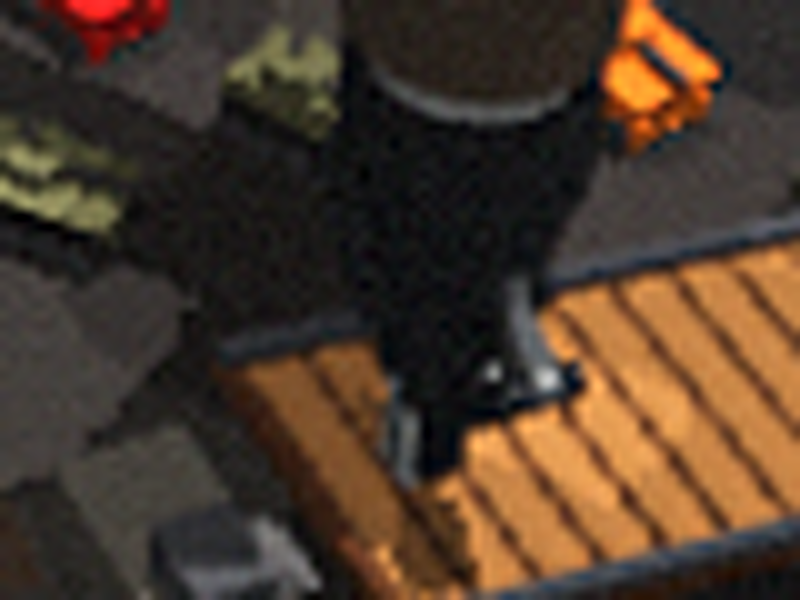

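View pics/t2.png

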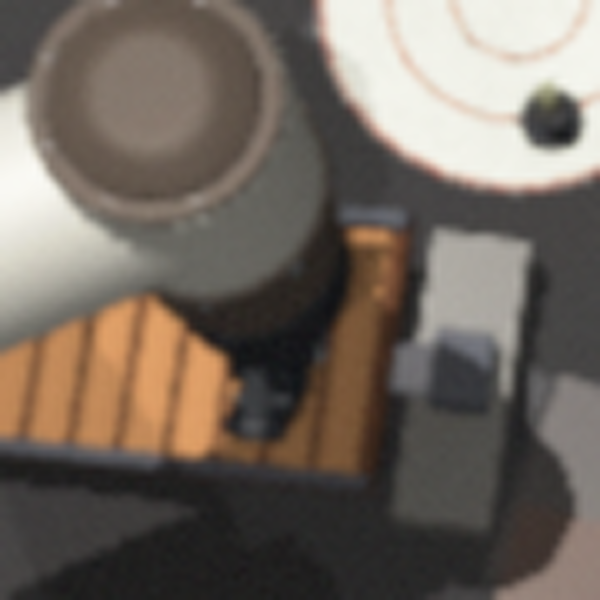

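The visible fingertip sits about 30 mm above where the reported TCP projects. I lift clear and compare in free air.

Request:
apply_moves(
  plan=[1,0,0,0.03,0,1,0,0,0.06,0,1,0,0,0.09,0,1,0,0,0.13,0,1,0,0,0.165,0,1,0,0,0.165,0,1,0,0,0.165,0],
)

```text
clock: 3.47
position: [627.2, 111.8, 191.9]
ee_rot: [-0.665, 0.747, -0.0, 0.003]
contact_force: [-0.9, -0.6, -1.2]
gripper_width: -0.5
```

```bash
python3 - <<'E'
from snap import *
s=arm.read_state();print(s["position"],s["gripper_width"],s["contact_force"])
r=snap(3)
for n in r:
    im=r[n];p=s["position"];a=proj(im,p);print(n,a)
    b=im["color"].copy();cv2.circle(b,tuple(np.int32(np.round(a))),2,(255,0,255),-1);im["color"]=b
    u,v=np.int32(a);crop(im,(u-50,v-50,u+50,v+40),n+"3c")
E
```

```text
[627.22347131 111.81030685 191.94022219] -0.4817211394534029 [-0.85331828 -0.59235722 -1.21019713]
scene [316.5299723  166.03282136]
top [198.13568216 160.44001022]
```

View pics/scene3c.png

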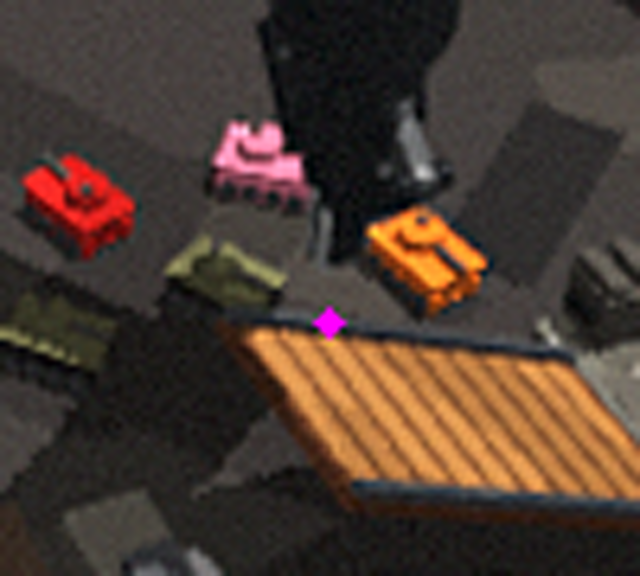

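View pics/top3c.png

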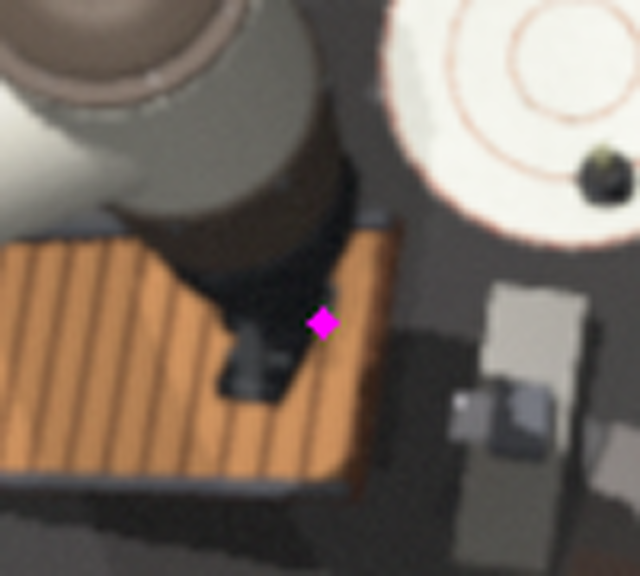

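```bash
python3 - <<'E'
from meas import *
for n in("scene3","top3"):
    im=dict(np.load(n+".npz"));P=cloud(im)
    q=P.reshape(-1,3);ok=(im["range_z"].ravel()>300)&(np.linalg.norm(q[:,:2]-[627,112],axis=1)<80)&(q[:,2]>165)
    q=q[ok]
    for a in range(165,300,10):
        k=q[(q[:,2]>=a)&(q[:,2]<a+10)]
        if len(k): print(n,a,len(k),"x",k[:,0].min().round(),k[:,0].max().round(),"y",k[:,1].min().round(),k[:,1].max().round(),k.mean(0).round())
E
```

```text
scene3 225 3 x 624.0 634.0 y 100.0 104.0 [631. 101. 233.]
scene3 235 21 x 622.0 642.0 y 97.0 117.0 [634. 104. 240.]
scene3 245 26 x 620.0 642.0 y 99.0 115.0 [634. 104. 250.]
scene3 255 22 x 613.0 643.0 y 98.0 114.0 [632. 103. 259.]
scene3 265 16 x 617.0 650.0 y 95.0 122.0 [630. 101. 271.]
scene3 275 54 x 586.0 661.0 y 95.0 117.0 [630. 102. 281.]
scene3 285 35 x 586.0 670.0 y 92.0 116.0 [633. 101. 290.]
scene3 295 69 x 571.0 676.0 y 91.0 118.0 [629. 100. 299.]
top3 225 3 x 620.0 631.0 y 101.0 105.0 [624. 103. 234.]
top3 235 7 x 613.0 625.0 y 101.0 107.0 [620. 104. 241.]
top3 245 4 x 614.0 632.0 y 101.0 107.0 [626. 102. 250.]
top3 255 3 x 619.0 626.0 y 101.0 102.0 [623. 101. 259.]
top3 265 5 x 610.0 619.0 y 100.0 107.0 [613. 104. 271.]
top3 275 20 x 592.0 614.0 y 102.0 114.0 [603. 108. 281.]
top3 285 13 x 585.0 611.0 y 98.0 108.0 [598. 104. 289.]
top3 295 18 x 578.0 614.0 y 97.0 113.0 [593. 106. 300.]
```

In free air the fingertips measure (628,108) with end at z ≈ 229, against reported 192: x,y agree but the true tip is ~37 mm higher than reported (same offset, ~36, during the press). I use that offset and press again, watching force.

Request:
apply_moves(
  plan=[1,0,0,-0.03,0,1,0,0,-0.06,0,1,0,0,-0.09,0,1,0,0,-0.12,0,1,0,0,-0.15,0,1,0,0,-0.17,0,1,0,0,-0.18,0,1,0,0,-0.185,0],
)

```text
clock: 4.23
position: [623.8, 109.0, 2.0]
ee_rot: [-0.664, 0.747, 0.001, -0.004]
contact_force: [-1.5, -1.6, 3.5]
gripper_width: 0.0
```

Request:
apply_moves(
  plan=[1,0,0,-0.003,0,1,0,0,-0.006,0,1,0,0,-0.008,0,1,0,0,-0.008,0],
)

```text
clock: 4.57
position: [625.5, 110.2, -3.7]
ee_rot: [-0.664, 0.747, 0.0, -0.001]
contact_force: [-2.4, -1.2, 4.3]
gripper_width: 0.3
```

Request:
apply_moves(
  plan=[1,0,0,-0.002,0,1,0,0,-0.004,0,1,0,0,-0.005,0,1,0,0,-0.006,0,1,0,0,-0.006,0],
)

```text
clock: 4.98
position: [626.6, 110.7, -5.1]
ee_rot: [-0.665, 0.747, -0.001, 0.0]
contact_force: [-8.6, -2.1, 21.2]
gripper_width: -0.1
```

```bash
python3 - <<'E'
from snap import *
from deck import deck
s=arm.read_state();print(s["position"],s["contact_force"])
r=snap(4);deck(r["top"])
crop(r["scene"],(270,140,390,230),"s4",800)
E
```

```text
[626.57623406 110.68884778  -5.10781676] [-8.57866533 -2.09552578 21.24264392]
-120 304 [28.9 32.  35.2]
-90 101 [ 29.9  32.7 124.6]
-60 93 [30.4 33.  36.3]
-30 186 [29.5 32.8 36. ]
0 177 [30.2 33.4 36.3]
30 121 [30.9 33.8 36.3]
60 51 [31.5 34.3 36.6]
```

View pics/s4.png

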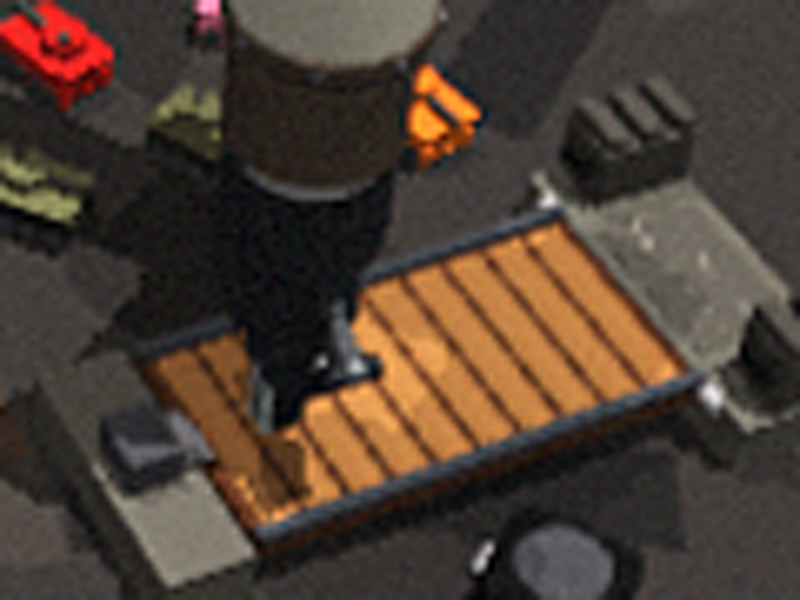

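Force 21 N at the stop, tip 32 mm real, deck flat. Now release and move on to the near tank.

Request:
apply_moves(
  plan=[1,0,0,0.03,0,1,0,0,0.06,0,1,0,0,0.09,0,-0.4,0,0,0.12,0,-0.4,0,0,0.14,0,-0.4,0,0,0.14,0,-0.4,0,0,0.14,0,-0.4,0,0,0.14,0],
)

```text
clock: 5.75
position: [626.0, 111.0, 129.8]
ee_rot: [-0.664, 0.747, 0.0, 0.0]
contact_force: [0.1, -0.7, -0.6]
gripper_width: 59.1
```

Request:
apply_moves(
  plan=[-0.4,-0.201,-0.009,0,-49,-0.4,-0.201,-0.009,0,-49,-0.4,-0.201,-0.009,0,-49,-0.4,-0.201,-0.009,0,-49,-0.4,-0.201,-0.009,0,-49,-0.4,-0.201,-0.009,0,-49,-0.4,-0.201,-0.009,0,-49,-0.4,-0.201,-0.009,0,-49],
)

```text
clock: 6.42
position: [424.3, 101.4, 129.8]
ee_rot: [-0.294, 0.956, -0.0, -0.001]
contact_force: [-0.3, 0.4, -1.0]
gripper_width: 59.7
```

```bash
python3 - <<'E'
from snap import *
from deck import deck
s=arm.read_state();print(s["clock"],s["position"],s["contact_force"],s["ee_rot"],s["gripper_width"])
r=snap(5);deck(r["top"]);tanks_dice(r["top"])
E
```

```text
6.4167 [424.253011   101.44393718 129.84796733] [-0.32384664  0.42645945 -0.98111329] [-2.94251514e-01  9.55727789e-01 -4.86118741e-05 -6.61423579e-04] 59.6992872399688
-120 326 [32.2 35.2 38.3]
-90 349 [32.2 35.  38.3]
-60 344 [32.4 35.1 38.3]
-30 343 [32.4 35.1 37.9]
0 344 [32.4 34.9 37.7]
30 344 [32.1 34.9 37.9]
60 342 [32.1 35.1 37.7]
90 334 [32.  34.8 37.5]
tank px [210. 241.] z 35.9 contour [417.8  96. ] [42.6 42.5] -54.8 pts med [420.7  95.9  34.7] [417.6  91. ] [46.5 30.9] -22.7
die px [214. 372.] z 16.4 contour [41.6 71.6] [81.8 34.6] -31.2 pts med [41.7 71.5 13.4] [39.8 72.6] [82.1 33.6] -31.2
die px [210. 242.] z 34.8 contour [417.7  95.1] [34.9 31.7] -52.3 pts med [418.4  92.4  30.8] [417.8  96.3] [33.5 32.3] -54.1
die px [227. 189.] z 36.2 contour [577.   46.1] [49.4 40. ] -6.7 pts med [575.3  45.7  34.3] [577.6  46.2] [50.1 40.9] -6.5
die px [336. 173.] z 25.9 contour [ 633.8 -296.9] [22.7 22. ] -1.2 pts med [ 635.6 -295.6   24. ] [ 635.6 -296.4] [20.9 20.7] 2.2
die px [317. 169.] z 25.3 contour [ 647.6 -237.4] [22.4 19.4] -89.3 pts med [ 648.3 -236.1   24. ] [ 648.  -2
[... 746 characters left out ...]
                                                             ~~~~~~~~~~~~~^^^^^^^^^^^
    return _quantile_unchecked(
        a, q, axis, out, overwrite_input, method, keepdims, weights)
    return _ureduce(a,
                    func=_quantile_ureduce_func,
    ...<5 lines>...
                    overwrite_input=overwrite_input,
                    method=method)
    r = func(a, **kwargs)
    result = _quantile(arr,
                       quantiles=q,
    ...<2 lines>...
                       out=out,
                       weights=wgt)
    slices_having_nans = np.isnan(arr[-1, ...])
                                  ~~~^^^^^^^^^
IndexError: index -1 is out of bounds for axis 0 with size 0
```

View pics/scene5.png

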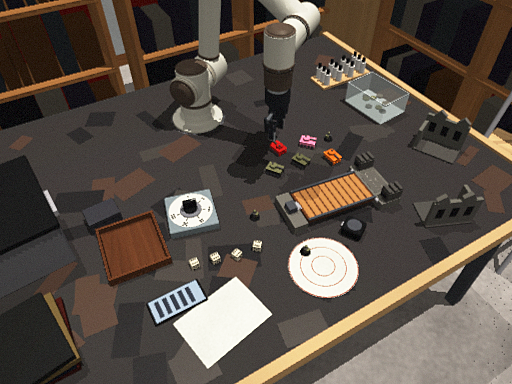

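View pics/top5.png

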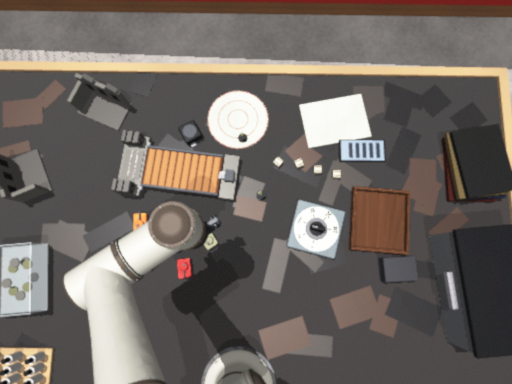

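Bridge stays flat at 34–35 mm with nothing on it. Descend on tank at (425,102).

Request:
apply_moves(
  plan=[-0.4,0,0,-0.03,0,-0.4,0,0,-0.06,0,-0.4,0,0,-0.09,0,-0.4,0,0,-0.12,0,-0.4,0,0,-0.14,0,-0.4,0,0,-0.155,0,-0.4,0,0,-0.163,0,-0.4,0,0,-0.163,0],
)

```text
clock: 7.18
position: [424.3, 100.7, -34.3]
ee_rot: [-0.295, 0.955, -0.001, -0.002]
contact_force: [-0.2, -1.0, 0.3]
gripper_width: 60.1
```

Request:
apply_moves(
  plan=[1,0,0,0,0,1,0,0,0,0,1,0,0,0,0,1,0,0,0,0,1,0,0,0,0,1,0,0,0,0],
)

```text
clock: 7.68
position: [426.0, 102.0, -31.5]
ee_rot: [-0.295, 0.956, 0.0, 0.001]
contact_force: [0.3, 0.6, 2.5]
gripper_width: 37.0
```

Request:
apply_moves(
  plan=[1,0,0,0.02,0,1,0,0,0.05,0,1,0,0,0.08,0,1,0,0,0.12,0,1,0,0,0.13,0,1,0.03,0.02,0.13,7,1,0.06,0.04,0.13,14,1,0.09,0.056,0.13,21],
)

```text
clock: 8.35
position: [516.2, 158.5, 98.7]
ee_rot: [-0.467, 0.884, 0.0, 0.001]
contact_force: [0.5, -0.2, -0.5]
gripper_width: 36.7
```

Request:
apply_moves(
  plan=[1,0.03,0.02,0,7,1,0.06,0.04,0,14,1,0.09,0.056,0,21,1,0.117,0.074,0,28,1,0.127,0.079,0,28,1,0.127,0.079,0,28,1,0.127,0.079,0,28],
)

```text
clock: 8.93
position: [641.6, 236.3, 96.4]
ee_rot: [-0.664, 0.748, 0.0, -0.001]
contact_force: [-0.7, 0.3, -0.5]
gripper_width: 36.9
```

```bash
python3 - <<'E'
from snap import *
s=arm.read_state();print(s["clock"],s["position"],s["contact_force"],s["ee_rot"],s["gripper_width"])
r=snap(6);crop(r["scene"],(250,90,400,230),"s6",800)
E
```

```text
8.9333 [641.55689333 236.32395608  96.42288983] [-0.67158448  0.29397679 -0.54480733] [-6.64205911e-01  7.47548524e-01  4.76784958e-04 -1.21854329e-03] 36.88230128260507
```

View pics/s6.png

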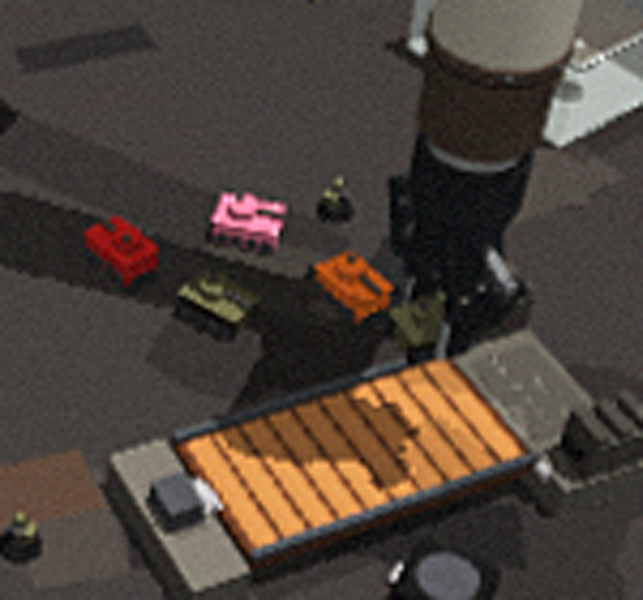

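Request:
apply_moves(
  plan=[1,0,0,-0.03,0,1,0,0,-0.06,0,1,0,0,-0.08,0,1,0,0,-0.09,0,1,0,0,-0.094,0,1,0,0,-0.095,0,1,0,0,-0.095,0,1,0,0,-0.095,0],
)

```text
clock: 9.7
position: [643.5, 237.2, 4.5]
ee_rot: [-0.665, 0.747, -0.0, 0.002]
contact_force: [-0.8, 0.8, -0.6]
gripper_width: 36.6
```

Request:
apply_moves(
  plan=[-0.3,0,0,0,0,-0.3,0,0,0,0,-0.3,0,0,0,0,-0.3,0,0,0.03,0,-0.4,0,0,0.06,0,-0.4,0,0,0.1,0,-0.4,0,0,0.12,0,-0.4,0,0,0.12,0],
)

```text
clock: 10.37
position: [646.0, 238.2, 130.3]
ee_rot: [-0.665, 0.747, -0.002, 0.006]
contact_force: [0.8, -0.1, 0.5]
gripper_width: 60.0
```

Request:
apply_moves(
  plan=[-0.4,-0.08,0,0,-7,-0.4,-0.12,0,0,-14,-0.4,-0.16,0,0,-21,-0.4,-0.2,0.1,0,-28,-0.4,-0.2,0.13,0,-35,-0.4,-0.2,0.13,0,-42,-0.4,-0.2,0.13,0,-49,-0.4,-0.2,0.13,0,-56],
)

```text
clock: 11.03
position: [440.3, 371.4, 122.9]
ee_rot: [-0.243, 0.97, 0.001, 0.001]
contact_force: [0.7, 0.1, 0.3]
gripper_width: 59.8
```

```bash
sed -i 's/zz=np.percentile/\n            if len(p)<10: continue\n            zz=np.percentile/' meas.py; python3 - <<'E'
from snap import *
s=arm.read_state();print(s["clock"],s["position"],s["contact_force"],s["ee_rot"],s["gripper_width"])
r=snap(7);tanks_dice(r["top"]);crop(r["top"],(100,110,280,290),"t7",600)
E
```

```text
11.0333 [440.25227787 371.36093875 122.90257831] [0.69896854 0.09818068 0.26935747] [-2.43005208e-01  9.70024231e-01  8.75632098e-04  8.32820007e-04] 59.776249245574654
tank px [175. 235.] z 34.6 contour [434.9 202.1] [62.1 42. ] 21.2 pts med [434.9 204.7  30.3] [435.9 205. ] [54.7 37.1] 19.8
tank px [165. 167.] z 69.1 contour [649.3 243.4] [55.5 37.9] 81.7 pts med [643.3 232.1  67.7] [641.8 234.5] [48.8 33.4] 81.7
die px [238. 380.] z 198.8 contour [ 78.2 -12.6] [34.5 22.9] -89.4 pts med [ 80.1   1.  197. ] [78.5 -0.4] [17.1 10.5] -45.5
die px [244. 358.] z 14.1 contour [ 82.3 -16.7] [141.6  34. ] 78.7 pts med [ 83.7 -12.2  11.5] [ 80.7 -16.5] [142.3  33.7] 78.6
die px [174. 235.] z 35.8 contour [434.6 203.2] [53.  35.9] 20.9 pts med [431.8 201.8  33.5] [434.1 203.2] [51.3 35.3] 22.8
die px [227. 190.] z 35.8 contour [578.   45.9] [52.4 41.7] -7.7 pts med [575.6  45.7  34.1] [578.6  45.9] [53.5 41.8] -7.8
die px [336. 173.] z 25.4 contour [ 633.9 -297. ] [23.  22.1] -1.2 pts med [ 635.7 -295.8   23.8] [ 635.5 -296. ] [21.  19.8] 0.9
die px [317. 169.] z 25.9 contour [ 649.1 -237.3] [22.6 22.4] 0.7 pts med [ 648.2 -236.3   24. ] [ 650.1 -236.2] [23.6 19.8] -1.2
die px [164. 166.] z 69.8 contour [641.  233.6] [50.7 33.3] 82.4 pts med [642.8 229.3  68.9] [642.9 233.4] [46.5 33.3] 82.9
die px [299. 162.] z 25.4 contour [ 669.3 -178.3] [24.5 24.3] 19.5 pts med [ 670.  -177.9   24. ] [ 669.8 -177.2] [22.6 22.2] 18.6
die px [278. 161.] z 25.7 contour [ 672.  -112.8] [23.2 22.6] -43.8 pts med [ 672.7 -112.8   24.1] [ 673.  -111.7] [22.5 20.1] -40.2
die px [231. 163.] z 36.0 contour [660.4  35.9] [49.5 41. ] -7.0 pts med [662.3  35.2  34.3] [660.7  36. ] [50.3 40.7] -6.9
```

View pics/t7.png

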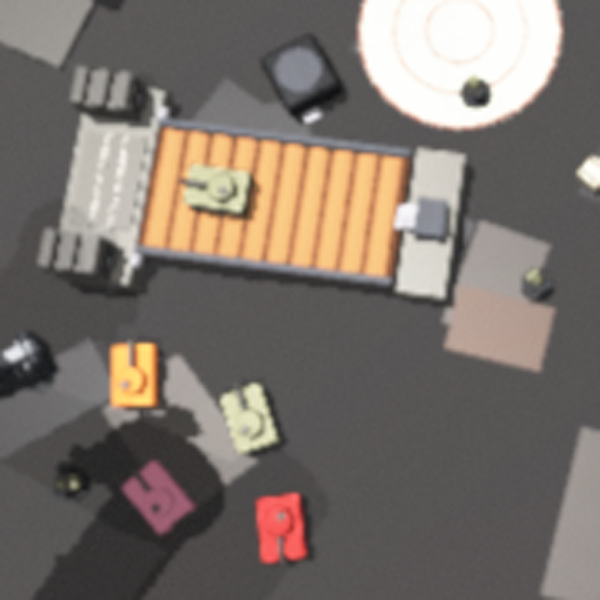

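Tank is on the deck at about (642,234), aligned (81.7°). Next the second olive tank at (435,203), long axis 21°.

Request:
apply_moves(
  plan=[-0.4,-0.007,-0.04,0,-6,-0.4,-0.007,-0.08,0,-6,-0.4,-0.007,-0.12,0,-6,-0.4,-0.007,-0.15,0,-6,-0.4,-0.007,-0.163,0,-6,-0.4,-0.007,-0.163,-0.03,-6,-0.4,-0.007,-0.163,-0.06,-6,-0.4,-0.007,-0.163,-0.06,-6],
)

```text
clock: 11.8
position: [432.4, 200.2, 58.4]
ee_rot: [-0.192, 0.981, -0.002, -0.005]
contact_force: [-0.5, -0.7, -0.2]
gripper_width: 59.5
```

Request:
apply_moves(
  plan=[-0.4,0,0,-0.03,0,-0.4,0,0,-0.06,0,-0.4,0,0,-0.08,0,-0.4,0,0,-0.09,0,-0.4,0,0,-0.095,0,-0.4,0,0,-0.095,0],
)

```text
clock: 12.3
position: [435.6, 203.6, -32.5]
ee_rot: [-0.193, 0.981, -0.0, -0.0]
contact_force: [0.3, 0.5, 0.4]
gripper_width: 59.8
```

Request:
apply_moves(
  plan=[1,0,0,0,0,1,0,0,0,0,1,0,0,0,0,1,0,0,0,0,1,0,0,0,0,1,0,0,0,0],
)

```text
clock: 12.8
position: [436.5, 204.5, -30.9]
ee_rot: [-0.192, 0.981, 0.001, 0.002]
contact_force: [0.3, -0.2, 6.8]
gripper_width: 36.5
```

Request:
apply_moves(
  plan=[1,0,0,0.02,0,1,0,0,0.05,0,1,0,0,0.08,7,1,0,0,0.12,14,1,0,0,0.13,21,1,0.03,-0.01,0.13,28,1,0.06,-0.02,0.13,35,1,0.095,-0.032,0.13,42],
)

```text
clock: 13.47
position: [530.3, 171.6, 98.6]
ee_rot: [-0.534, 0.845, 0.0, 0.0]
contact_force: [0.7, 1.4, -0.9]
gripper_width: 36.8
```

Request:
apply_moves(
  plan=[1,0.03,-0.01,0,7,1,0.06,-0.02,0,14,1,0.09,-0.03,0,19.5,1,0.1,-0.034,0,19.5,1,0.1,-0.034,0,19.5,1,0.1,-0.034,-0.03,19.5,1,0.1,-0.034,-0.05,19.5,1,0.1,-0.034,-0.05,19.5],
)

```text
clock: 14.13
position: [625.2, 136.6, 42.8]
ee_rot: [-0.666, 0.746, 0.002, -0.005]
contact_force: [-0.9, 0.8, -1.5]
gripper_width: 36.4
```

```bash
python3 - <<'E'
from snap import *
s=arm.read_state();print(s["clock"],s["position"],s["contact_force"],s["ee_rot"],s["gripper_width"])
r=snap(8);crop(r["scene"],(250,90,400,230),"s8",800)
E
```

```text
14.1333 [625.17282304 136.56056204  42.80061884] [-0.89568069  0.76692785 -1.47224627] [-0.66611671  0.74582701  0.00247435 -0.00494739] 36.426348074746045
```

View pics/s8.png

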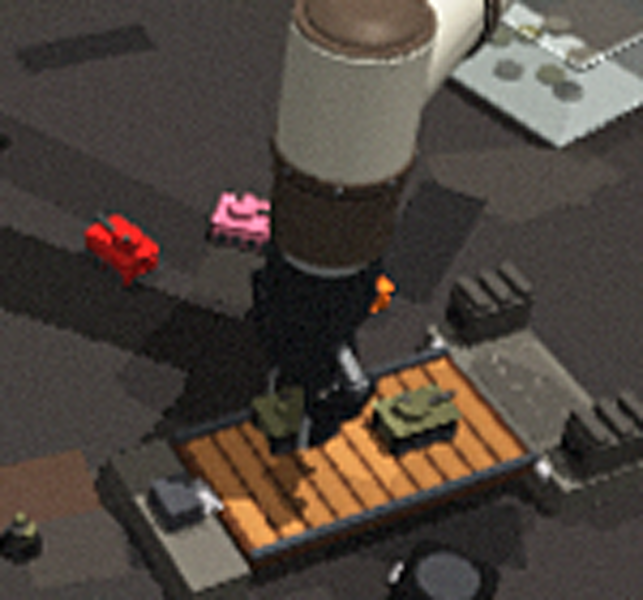

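Request:
apply_moves(
  plan=[1,0,0,-0.02,0,1,0,0,-0.035,0,1,0,0,-0.042,0,1,0,0,-0.045,0,1,0,0,-0.045,0,1,0,0,-0.045,0],
)

```text
clock: 14.73
position: [631.4, 138.2, 4.3]
ee_rot: [-0.667, 0.745, -0.001, 0.001]
contact_force: [0.4, 0.5, -0.7]
gripper_width: 37.2
```

Request:
apply_moves(
  plan=[-0.3,0,0,0,0,-0.3,0,0,0,0,-0.3,0,0,0,0,-0.3,0,0,0.03,0,-0.2,0,0,0.06,0,-0.2,0,0,0.1,0,-0.2,0,0,0.12,0,-0.2,0,0,0.12,0],
)

```text
clock: 15.4
position: [634.3, 138.7, 129.9]
ee_rot: [-0.667, 0.745, -0.003, 0.006]
contact_force: [0.2, 0.8, 0.0]
gripper_width: 51.1
```

Tank two released. Now first die at (672,-113), rotated 45°.

Request:
apply_moves(
  plan=[-0.2,0.042,-0.25,0,-39,-0.2,0.042,-0.25,0,-39,-0.2,0.042,-0.25,0,-39,-0.2,0.042,-0.25,0,-39,-0.2,0.042,-0.25,0,-39,-0.2,0.042,-0.25,0,-39,-0.2,0.042,-0.25,0,-39,-0.2,0.042,-0.25,0,-39],
)

```text
clock: 16.07
position: [672.0, -115.4, 121.9]
ee_rot: [-0.378, 0.926, 0.0, -0.0]
contact_force: [0.0, 0.7, -0.5]
gripper_width: 51.3
```

```bash
python3 - <<'E'
from snap import *
s=arm.read_state();print(s["clock"],s["position"],s["contact_force"],s["ee_rot"],s["gripper_width"])
r=snap(9);tanks_dice(r["top"]);crop(r["top"],(100,110,280,290),"t9",600)
E
```

```text
16.0667 [ 671.97581655 -115.3837825   121.86182336] [ 0.00919603  0.70579606 -0.49108545] [-3.77881427e-01  9.25853893e-01  1.65632715e-04 -4.11237625e-04] 51.26982002165924
tank px [165. 167.] z 68.9 contour [649.3 243.1] [55.9 37.3] 82.3 pts med [642.3 232.1  67.2] [641.7 235.3] [50.1 32.6] 82.3
die px [253. 362.] z 15.4 contour [ 68.1 -44.1] [98.2 36.7] 64.5 pts med [ 71.3 -42.   12.8] [ 67.7 -44.2] [98.7 36.7] 63.4
die px [336. 173.] z 26.1 contour [ 635.2 -296.8] [22.3 19.3] -89.3 pts med [ 635.2 -295.7   24.4] [ 635.9 -295.8] [21.1 20.1] -1.6
die px [278. 161.] z 26.5 contour [ 671.8 -111.2] [20.7 20.3] -43.8 pts med [ 672.2 -112.7   24.3] [ 672.9 -111.2] [21.4 20.7] -40.6
die px [246. 137.] z 23.2 contour [747.5 -15.2] [106.1  59.8] -88.6 pts med [754.5   2.9  23.1] [757.6   2.6] [22.2 17.4] 10.3
die px [181.  60.] z 12.2 contour [1022.7  217. ] [377.9  26.5] 89.7 pts med [1011.1  183.4   10.1] [1010.8  264.3] [284.2   5.4] 90.0
die px [53. 57.] z 12.9 contour [1029.   633.7] [158.9  36.2] -89.3 pts med [1011.9  666.4   10.3] [1012.   666.1] [83.3  4.4] -88.7
```

View pics/t9.png

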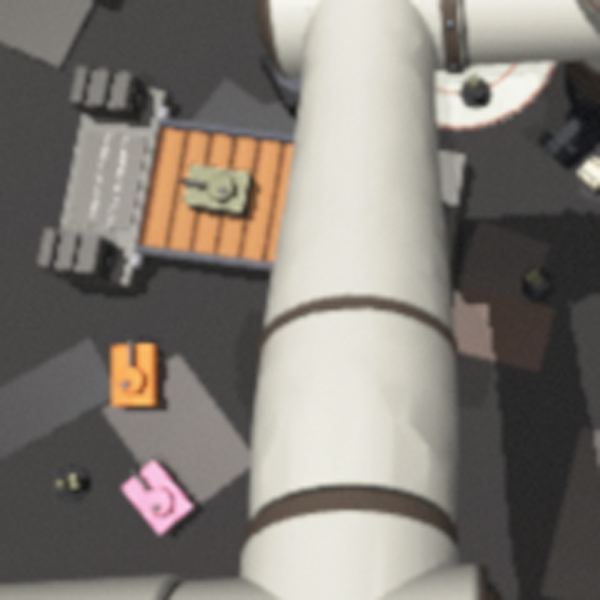

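Request:
apply_moves(
  plan=[-0.2,0,0,-0.04,0,-0.2,0,0,-0.08,0,-0.2,0,0,-0.11,0,-0.2,0,0,-0.13,0,-0.2,0,0,-0.145,0,-0.2,0,0,-0.153,0,-0.2,0,0,-0.156,0,-0.2,0,0,-0.156,0],
)

```text
clock: 16.83
position: [672.4, -111.2, -33.4]
ee_rot: [-0.381, 0.925, 0.0, -0.0]
contact_force: [0.4, -0.1, 0.0]
gripper_width: 50.9
```

Request:
apply_moves(
  plan=[1,0,0,0,0,1,0,0,0,0,1,0,0,0,0,1,0,0,0,0,1,0,0,0,0,1,0,0,0,0],
)

```text
clock: 17.33
position: [673.6, -112.3, -31.4]
ee_rot: [-0.38, 0.925, -0.001, 0.001]
contact_force: [-0.3, 0.8, 7.0]
gripper_width: 22.5
```

Request:
apply_moves(
  plan=[1,0,0,0.03,0,1,0,0,0.07,0,1,0,0,0.11,0,1,0,0,0.14,0,1,-0.016,-0.04,0.14,0,1,-0.032,-0.08,0.14,0,1,-0.047,-0.118,0.14,0,1,-0.06,-0.157,0.14,0],
)

```text
clock: 18.0
position: [611.5, -269.0, 107.0]
ee_rot: [-0.38, 0.925, 0.0, 0.0]
contact_force: [0.1, -0.3, -0.4]
gripper_width: 22.7
```

Request:
apply_moves(
  plan=[1,-0.016,-0.04,0,0,1,-0.032,-0.08,0,0,1,-0.048,-0.118,0,0,1,-0.064,-0.155,0,0,1,-0.08,-0.19,0,0,1,-0.08,-0.2,-0.02,0,1,-0.08,-0.2,-0.05,0,1,-0.08,-0.2,-0.08,0],
)

```text
clock: 18.67
position: [532.1, -470.0, 26.6]
ee_rot: [-0.378, 0.926, -0.001, 0.001]
contact_force: [0.4, 0.7, -1.5]
gripper_width: 22.5
```

Request:
apply_moves(
  plan=[1,0,0,-0.03,0,1,0,0,-0.045,0,1,0,0,-0.046,0,1,0,0,-0.046,0,0.1,0,0,-0.046,0,0.1,0,0,-0.046,0,0.1,0,0,-0.046,0,0,0,0,0,0],
)

```text
clock: 19.33
position: [527.4, -463.9, 13.6]
ee_rot: [-0.379, 0.925, 0.008, -0.004]
contact_force: [0.1, 0.6, -2.3]
gripper_width: 42.6
```

```bash
python3 - <<'E'
from snap import *
s=arm.read_state();print(s["clock"],s["position"],s["contact_force"],s["ee_rot"],s["gripper_width"])
r=snap(10);crop(r["scene"],(80,170,280,300),"s10",800)
E
```

```text
19.3333 [ 527.37005633 -463.91855318   13.61345087] [ 0.09638419  0.5707171  -2.33810919] [-0.3788097   0.92543104  0.00782669 -0.0043982 ] 42.6462972575638
```

View pics/s10.png

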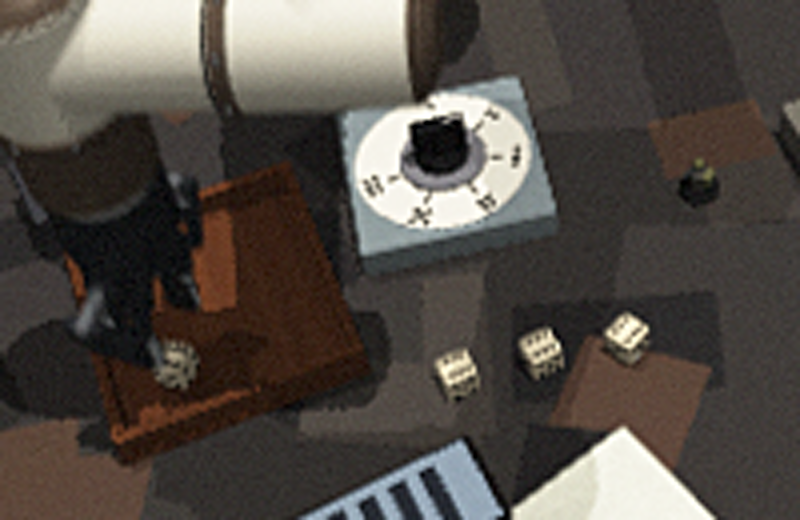

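Request:
apply_moves(
  plan=[-0.1,0,0,0.04,0,-0.1,0,0,0.08,7,-0.1,0.016,0.034,0.08,14,-0.1,0.032,0.068,0.08,21,-0.1,0.048,0.102,0.08,28,-0.1,0.064,0.136,0.08,35,-0.1,0.08,0.17,0.08,42,-0.1,0.096,0.204,0.08,49],
)

```text
clock: 20.1
position: [629.8, -262.5, 103.9]
ee_rot: [0.731, -0.682, 0.001, -0.001]
contact_force: [0.5, 0.3, 0.3]
gripper_width: 47.0
```

Request:
apply_moves(
  plan=[-0.1,0.016,0.034,0,7,-0.1,0.032,0.068,0,14,-0.1,0.041,0.087,0,16,-0.1,0.041,0.087,0,16,-0.1,0.041,0.087,-0.03,16,-0.1,0.041,0.087,-0.06,16,-0.1,0.041,0.087,-0.06,16,-0.1,0.041,0.087,-0.06,16],
)

```text
clock: 20.77
position: [668.6, -177.7, 41.6]
ee_rot: [0.817, -0.576, -0.001, 0.001]
contact_force: [-0.7, -0.8, 1.1]
gripper_width: 47.0
```

```bash
python3 - <<'E'
from snap import *
s=arm.read_state();print(s["clock"],s["position"],s["contact_force"],s["ee_rot"],s["gripper_width"])
r=snap(11);tanks_dice(r["top"]);crop(r["scene"],(80,170,280,300),"s11",800)
E
```

```text
20.7667 [ 668.59740606 -177.66115096   41.60361272] [-0.69515221 -0.82050383  1.12044233] [ 0.81722061 -0.57632292 -0.0011689   0.00099896] 47.02207011877742
tank px [197. 171.] z 69.4 contour [637.2 140.9] [54.4 37.7] 82.3 pts med [631.  134.4  67.9] [629.9 135.3] [49.9 34.3] 81.2
tank px [165. 167.] z 69.0 contour [649.  243.1] [55.9 37.7] 82.3 pts med [642.8 231.7  67.7] [642.5 235.2] [50.9 32.9] 82.3
die px [253. 362.] z 15.6 contour [ 66.9 -45.6] [107.   39.8] 63.6 pts med [ 71.  -42.   12.5] [ 66.1 -46.3] [106.7  37.6] 62.9
die px [393. 206.] z 34.2 contour [ 532.  -467.7] [21.3 20.3] 44.1 pts med [ 531.6 -466.6   31.6] [ 533.  -467.3] [20.6 20.4] -44.1
die px [194. 170.] z 69.4 contour [630.1 143. ] [33.4 32. ] 81.0 pts med [628.4 137.7  67.9] [631.2 143.5] [34.3 31.1] 78.8
die px [288.  64.] z 11.5 contour [1016.2 -147.7] [150.8  10.8] -89.3 pts med [1011.2 -100.9    9.7] [1010.8 -100.9] [57.1  4.6] -89.3
```

View pics/s11.png

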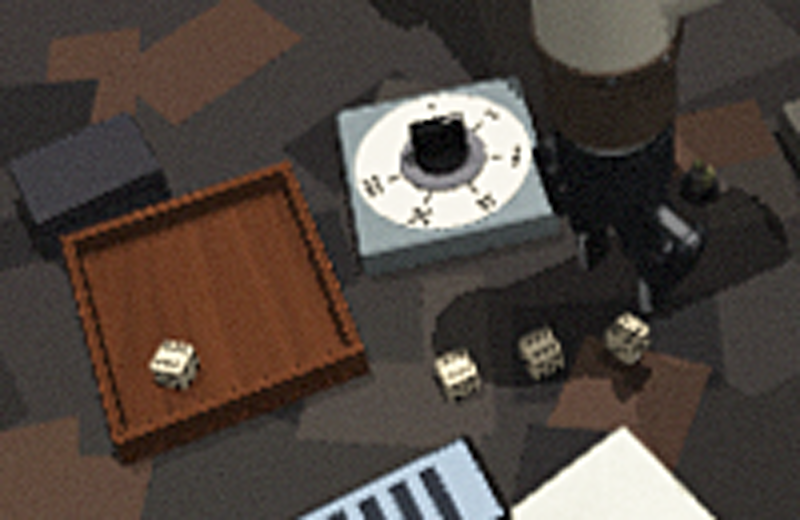

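Request:
apply_moves(
  plan=[-0.1,0,0,-0.03,0,-0.1,0,0,-0.055,0,-0.1,0,0,-0.07,0,-0.1,0,0,-0.077,0,-0.1,0,0,-0.078,0,1,0,0,-0.078,0,1,0,0,-0.078,0,1,0,0,-0.078,0],
)

```text
clock: 21.53
position: [671.7, -177.3, -33.1]
ee_rot: [0.818, -0.576, 0.002, -0.001]
contact_force: [-0.9, 0.9, 3.4]
gripper_width: 22.7
```

Request:
apply_moves(
  plan=[1,0,0,0,0,1,0,0,0,0,1,0,0,0.03,0,1,0,0,0.07,0,1,0,0,0.11,0,1,0,0,0.14,0,1,-0.03,-0.04,0.14,0,1,-0.06,-0.08,0.14,0],
)

```text
clock: 22.2
position: [622.0, -242.9, 107.8]
ee_rot: [0.819, -0.574, 0.003, -0.002]
contact_force: [-1.0, -1.1, -1.6]
gripper_width: 22.7
```

Request:
apply_moves(
  plan=[1,-0.025,-0.031,0,0,1,-0.05,-0.061,0,0,1,-0.075,-0.092,0,0,1,-0.1,-0.122,0,0,1,-0.125,-0.153,0,0,1,-0.15,-0.183,0,0,1,-0.167,-0.204,-0.02,0,1,-0.167,-0.204,-0.05,0],
)

```text
clock: 22.87
position: [451.5, -452.8, 57.7]
ee_rot: [0.816, -0.578, 0.004, 0.0]
contact_force: [1.1, 0.2, -1.1]
gripper_width: 22.6
```

Request:
apply_moves(
  plan=[1,0,0,-0.03,0,1,0,0,-0.06,0,1,0,0,-0.076,0,1,0,0,-0.08,0,1,0,0,-0.08,0,0.1,0,0,-0.08,0,0.1,0,0,-0.08,0,0.1,0,0,-0.08,0],
)

```text
clock: 23.53
position: [453.0, -447.8, -25.3]
ee_rot: [0.817, -0.576, 0.0, -0.0]
contact_force: [-0.6, 0.4, -0.4]
gripper_width: 38.2
```

Request:
apply_moves(
  plan=[0,0,0,0.04,0,0,0,0,0.08,0,-0.1,0,0,0.12,0,-0.1,0.03,0.03,0.12,-7,-0.1,0.058,0.06,0.12,-14,-0.1,0.086,0.09,0.12,-19,-0.1,0.115,0.12,0.12,-19,-0.1,0.143,0.15,0.12,-19],
)

```text
clock: 24.2
position: [596.3, -296.8, 95.0]
ee_rot: [0.711, -0.703, 0.0, -0.0]
contact_force: [1.4, -0.4, 0.5]
gripper_width: 47.2
```

```bash
python3 - <<'E'
from snap import *
s=arm.read_state();print(s["clock"],s["position"],s["contact_force"],s["ee_rot"],s["gripper_width"])
r=snap(12);tanks_dice(r["top"]);crop(r["scene"],(80,170,280,300),"s12",800)
E
```

```text
24.2 [ 596.33307941 -296.82388938   95.00073702] [ 1.40452148 -0.44804516  0.5368707 ] [ 7.10924739e-01 -7.03267912e-01  3.94121888e-04 -3.22877542e-04] 47.21890076661787
tank px [197. 171.] z 69.3 contour [636.9 141.1] [55.  37.8] 81.7 pts med [629.9 132.   68.8] [630.7 134.8] [47.7 34.2] 78.0
tank px [165. 167.] z 68.9 contour [649.3 243.2] [55.8 36.8] 82.9 pts med [642.1 232.3  68.1] [641.6 234. ] [49.5 32.1] 81.7
die px [387. 232.] z 33.4 contour [ 453.  -446.6] [21.6 20.4] -75.6 pts med [ 451.5 -446.2   31.9] [ 453.3 -447.6] [22.  20.4] -75.6
die px [328. 229.] z 32.3 contour [ 456.9 -270.2] [125.4  52. ] -0.9 pts med [ 458.4 -268.6   30.6] [ 457.2 -271. ] [125.7  53.4] -1.0
die px [393. 206.] z 33.4 contour [ 530.5 -466.4] [21.4 15.8] 43.7 pts med [ 531.2 -465.5   31.4] [ 531.4 -466. ] [19.7 15.7] 44.1
die px [56. 57.] z 11.9 contour [1029.6  630. ] [168.3  36.3] -89.3 pts med [1011.7  667.8   10.8] [1012.6  664.5] [78.4  4.4] 89.8
```

View pics/s12.png

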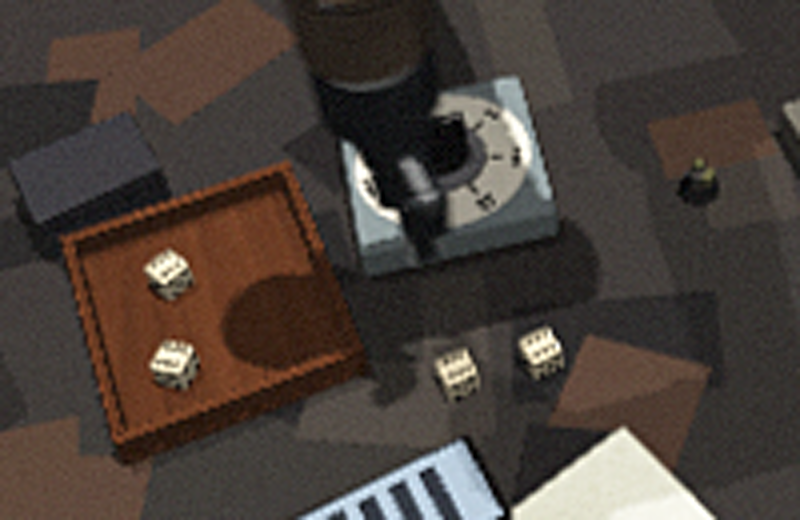

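Request:
apply_moves(
  plan=[-0.1,0.039,0.001,0,0,-0.1,0.039,0.001,0,0,-0.1,0.039,0.001,-0.03,0,-0.1,0.039,0.001,-0.06,0,-0.1,0.039,0.001,-0.09,0,-0.1,0.039,0.001,-0.115,0,-0.1,0.039,0.001,-0.125,0,-0.1,0.039,0.001,-0.127,0],
)

```text
clock: 24.97
position: [632.0, -297.2, -35.4]
ee_rot: [0.711, -0.703, -0.002, 0.001]
contact_force: [-0.0, -0.0, 0.5]
gripper_width: 47.0
```

Request:
apply_moves(
  plan=[-0.1,0,0,0,0,1,0,0,0,0,1,0,0,0,0,1,0,0,0,0,1,0,0,0,0,1,0,0,0,0],
)

```text
clock: 25.47
position: [635.9, -297.9, -30.0]
ee_rot: [0.711, -0.703, 0.002, -0.001]
contact_force: [1.1, -0.1, 6.2]
gripper_width: 22.8
```

Request:
apply_moves(
  plan=[1,0,0,0.04,0,1,0,0,0.08,0,1,0,0,0.11,0,1,-0.028,-0.026,0.11,0,1,-0.056,-0.053,0.11,0,1,-0.084,-0.08,0.11,0,1,-0.097,-0.092,0.11,0,1,-0.097,-0.092,0.09,0],
)

```text
clock: 26.13
position: [536.8, -393.5, 62.1]
ee_rot: [0.71, -0.704, 0.004, -0.001]
contact_force: [1.4, -0.0, -0.1]
gripper_width: 22.7
```

Request:
apply_moves(
  plan=[1,0,0,-0.03,0,1,0,0,-0.06,0,1,0,0,-0.076,0,1,0,0,-0.08,0,1,0,0,-0.08,0,0.1,0,0,-0.08,0,0.1,0,0,-0.08,0,0.1,0,0,-0.08,0],
)

```text
clock: 26.8
position: [537.7, -389.4, -22.2]
ee_rot: [0.711, -0.703, 0.0, -0.0]
contact_force: [0.2, 0.3, 0.6]
gripper_width: 38.8
```

Request:
apply_moves(
  plan=[0,0,0,0.04,0,0,0,0,0.08,0,-0.1,0,0,0.11,0,-0.1,0.02,0.03,0.11,0,-0.1,0.04,0.06,0.11,0,-0.1,0.06,0.09,0.11,0,-0.1,0.06,0.09,0.11,0],
)

```text
clock: 27.38
position: [600.8, -294.9, 88.2]
ee_rot: [0.713, -0.701, 0.001, -0.001]
contact_force: [-0.3, -0.9, 0.2]
gripper_width: 47.1
```

```bash
python3 - <<'E'
from snap import *
s=arm.read_state();print(s["clock"],s["position"],s["contact_force"],s["ee_rot"],s["gripper_width"])
r=snap(13);tanks_dice(r["top"]);crop(r["scene"],(80,170,280,300),"s13",800)
E
```

```text
27.3833 [ 600.7817373  -294.90339356   88.15247588] [-0.28658592 -0.9374703   0.15180091] [ 0.71306385 -0.70109734  0.00112993 -0.00108866] 47.147703662447014
tank px [197. 171.] z 70.2 contour [637.1 141.3] [54.5 37.3] 81.7 pts med [631.9 132.2  69.7] [630.3 134.6] [49.3 30.6] 79.1
tank px [165. 167.] z 69.1 contour [649.  242.8] [55.3 37.7] 82.3 pts med [643.1 232.2  67.4] [640.7 235.1] [49.5 32.6] 86.0
die px [387. 232.] z 34.2 contour [ 453.  -446.3] [21.6 20.4] -75.6 pts med [ 451.6 -446.1   32.3] [ 453.1 -447. ] [22.9 20.4] -76.1
die px [329. 229.] z 32.4 contour [ 458.4 -271.8] [122.3  48.9] -1.0 pts med [ 458.3 -269.2   30.7] [ 458.8 -272. ] [122.6  50.8] -0.4
die px [393. 206.] z 33.8 contour [ 530.5 -466.3] [21.4 15.8] 43.7 pts med [ 531.3 -466.8   32. ] [ 531.2 -466.2] [19.6 16.7] 43.8
die px [57. 57.] z 12.7 contour [1029.2  623.8] [179.   36.2] -89.3 pts med [1011.4  666.4   10.8] [1011.4  665.6] [81.7  5.3] -88.5
```

View pics/s13.png

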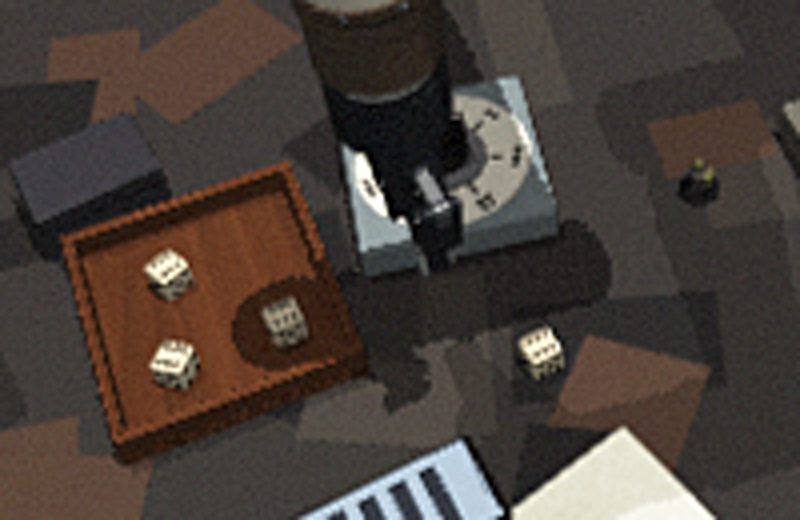

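Request:
apply_moves(
  plan=[-0.1,0.025,0.031,0,0,-0.1,0.051,0.062,0,0,-0.1,0.051,0.062,0,0,-0.1,0.051,0.062,-0.03,0,-0.1,0.051,0.062,-0.06,0,-0.1,0.051,0.062,-0.09,0,-0.1,0.051,0.062,-0.11,0,-0.1,0.051,0.062,-0.12,0],
)

```text
clock: 28.15
position: [645.1, -238.0, -36.3]
ee_rot: [0.71, -0.704, -0.003, 0.002]
contact_force: [0.5, -0.5, -0.3]
gripper_width: 47.3
```

Request:
apply_moves(
  plan=[-0.1,0,0,0,0,1,0,0,0,0,1,0,0,0,0,1,0,0,0,0,1,0,0,0,0,1,0,0,0,0],
)

```text
clock: 28.65
position: [649.6, -237.7, -30.4]
ee_rot: [0.711, -0.703, 0.002, -0.001]
contact_force: [0.4, -1.0, 4.5]
gripper_width: 22.2
```

Request:
apply_moves(
  plan=[1,0,0,0.04,0,1,0,0,0.08,0,1,0,0,0.12,0,1,-0.02,-0.03,0.13,0,1,-0.045,-0.06,0.13,0,1,-0.07,-0.09,0.13,0,1,-0.1,-0.115,0.13,0,1,-0.13,-0.14,0.13,0],
)

```text
clock: 29.32
position: [516.9, -378.1, 97.7]
ee_rot: [0.711, -0.703, 0.0, -0.0]
contact_force: [0.7, -0.1, 0.7]
gripper_width: 22.6
```

Request:
apply_moves(
  plan=[1,-0.035,-0.005,0,0,1,-0.069,-0.01,0,0,1,-0.069,-0.01,0,0,1,-0.069,-0.01,-0.03,0,1,-0.069,-0.01,-0.06,0,1,-0.069,-0.01,-0.09,0,1,-0.069,-0.01,-0.11,0,1,-0.069,-0.01,-0.12,0],
)

```text
clock: 29.98
position: [447.8, -386.4, -23.7]
ee_rot: [0.711, -0.703, -0.002, 0.001]
contact_force: [-15.2, 25.0, 74.3]
gripper_width: 22.4
```

Request:
apply_moves(
  plan=[1,0,0,0,0,0.1,0,0,0,0,0.1,0,0,0,0,0.1,0,0,0,0,0,0,0,0.04,0,0,0,0,0.08,0,0,0,0,0.12,0,0,0,0,0.15,0],
)

```text
clock: 30.65
position: [450.2, -388.1, 131.4]
ee_rot: [0.711, -0.703, 0.002, -0.0]
contact_force: [1.5, 0.1, -0.7]
gripper_width: 42.6
```

Request:
apply_moves(
  plan=[-0.1,0.04,0,0,0,-0.1,0.08,0,0,0,-0.1,0.12,0.04,0,0,-0.1,0.16,0.08,0,0,-0.1,0.2,0.1,0,0,-0.1,0.2,0.1,0,0],
)

```text
clock: 31.15
position: [651.4, -285.1, 127.7]
ee_rot: [0.712, -0.703, 0.0, -0.0]
contact_force: [0.3, -0.9, -0.6]
gripper_width: 47.0
```

```bash
python3 - <<'E'
from snap import *
s=arm.read_state();print(s["clock"],s["position"],s["contact_force"],s["ee_rot"],s["gripper_width"])
r=snap(14);tanks_dice(r["top"]);crop(r["scene"],(80,170,280,300),"s14",800)
P=cloud(r["top"]);k=sel(P,(461,-228),40,65,85);print("knob",rect(k),k.mean(0));crop(r["top"],(280,190,430,270),"t14",800)
E
```

```text
31.15 [ 651.42749921 -285.12872326  127.73068342] [ 0.27551992 -0.93900066 -0.61878357] [ 7.11618853e-01 -7.02565501e-01  4.29020121e-04 -3.74113909e-04] 47.04222261814914
tank px [197. 171.] z 68.9 contour [637. 141.] [54.  36.9] 81.0 pts med [631. 135.  66.] [629.  136.6] [50.9 32.9] 78.6
tank px [165. 167.] z 69.3 contour [649.4 243.3] [55.7 38.7] 83.5 pts med [643.3 233.   66.4] [642.  234.9] [50.1 33.5] 81.8
die px [258. 366.] z 14.8 contour [ 58.4 -57.5] [94.8 34.6] 52.9 pts med [ 63.3 -53.7  12.5] [ 58.7 -57.1] [93.9 33.2] 52.6
die px [367. 232.] z 33.2 contour [ 450.5 -385.5] [21.9 18.2] -89.4 pts med [ 450.6 -384.5   31.7] [ 450.6 -385.1] [19.1 18.5] -89.7
die px [387. 232.] z 32.1 contour [ 453.1 -447. ] [21.7 20.4] -75.6 pts med [ 451.4 -446.3   30.9] [ 453.2 -447.6] [21.8 20.4] -76.1
die px [327. 229.] z 32.5 contour [ 459.8 -267.2] [131.2  58.1] -0.9 pts med [ 458.5 -266.2   30.5] [ 459.8 -267.2] [131.4  59. ] -1.1
die px [393. 206.] z 33.1 contour [ 530.6 -466.5] [21.4 15.8] 43.7 pts med [ 531.4 -465.2   32.1] [ 531.4 -466.3] [20.  16.3] 43.8
die px [323. 136.] z 6.1 contour [ 759.5 -263.2] [99.2 67.7] -89.3 pts med [ 771.2 -266.2    5.7] [ 763.7 -268.1] [97.7 40.5] -71.7
knob (array([ 461.6, -227.5]), array([40.3, 14.1]), 77.1) [ 460.98942978 -227.52510632   73.34005612]
```

View pics/s14.png

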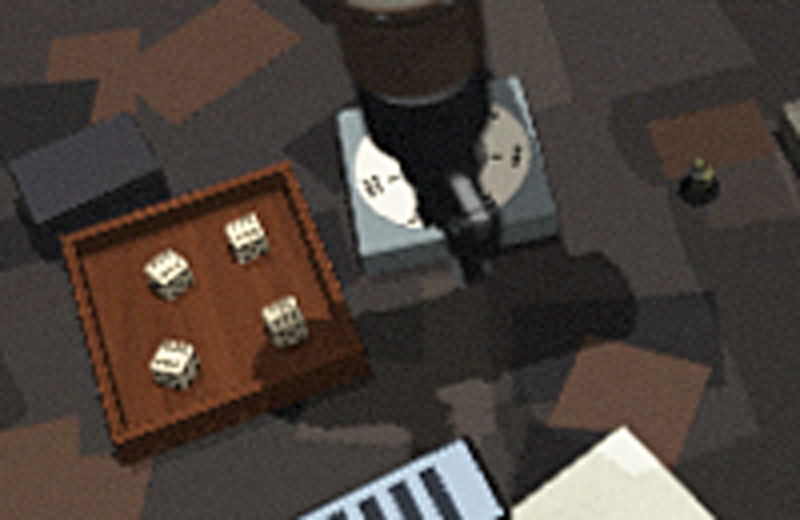

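View pics/t14.png

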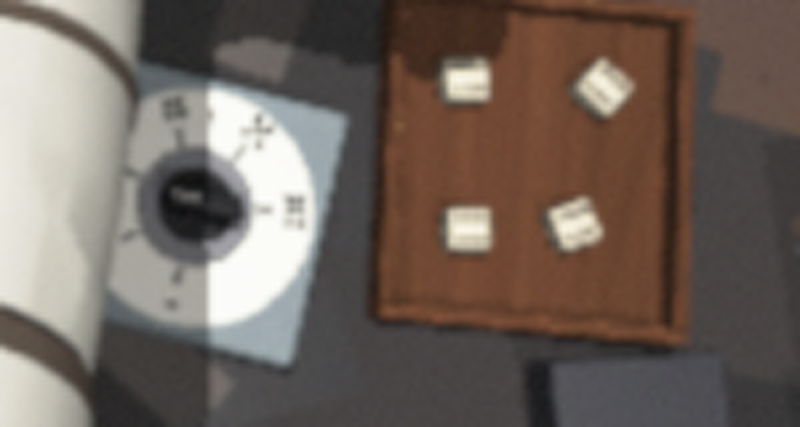

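View pics/top14.png

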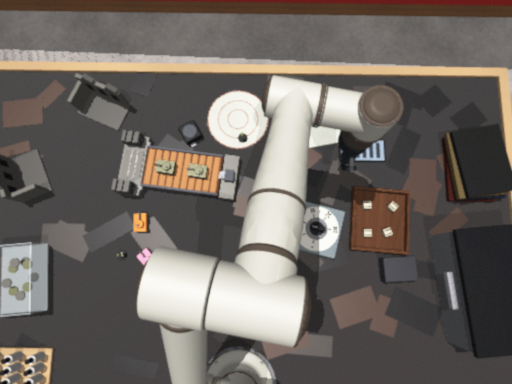

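All four dice are in the tray and both tanks on the deck (one brief 74 N overshoot pressing the last die on the floor). Dial: knob at (461.3,-227.6), bar along 77.5°, pointer on the left end (+y), reads ≈1.54 rad; the four-pip mark is at world 11°, so a clockwise turn of ~66.5°.

Request:
apply_moves(
  plan=[-0.1,-0.03,0.01,0,-3,-0.1,-0.06,0.02,0,-6,-0.1,-0.09,0.03,0,-9,-0.1,-0.12,0.04,0,-13,-0.1,-0.15,0.05,0,-13,-0.1,-0.188,0.06,0,-13,-0.1,-0.188,0.06,0,-13,-0.1,-0.188,0.06,0,-13],
)

```text
clock: 31.92
position: [458.5, -227.3, 128.0]
ee_rot: [-0.627, 0.779, 0.0, -0.0]
contact_force: [1.4, -1.1, 0.5]
gripper_width: 46.8
```

Request:
apply_moves(
  plan=[-0.1,0,0,-0.02,0,-0.1,0,0,-0.04,0,-0.1,0,0,-0.06,0,-0.1,0,0,-0.06,0,-0.1,0,0,-0.06,0],
)

```text
clock: 32.33
position: [461.6, -227.8, 67.0]
ee_rot: [-0.627, 0.779, 0.0, -0.001]
contact_force: [0.3, 1.4, -0.1]
gripper_width: 46.5
```

```bash
python3 - <<'E'
from snap import *
s=arm.read_state();print(s["clock"],s["position"],s["contact_force"],s["ee_rot"],s["gripper_width"])
r=snap(15);crop(r["scene"],(130,120,280,240),"s15",750)
print(proj(r["scene"],(461.3,-227.6,74)),proj(r["scene"],s["position"]+[0,0,37]))
E
```

```text
32.3333 [ 461.55794528 -227.81274447   67.04695519] [ 0.25317102  1.37851152 -0.12844408] [-6.26931510e-01  7.79074058e-01  3.57059855e-04 -6.05129440e-04] 46.49912344228591
[189.733353  200.5522941] [188.46421677 193.95955884]
```

View pics/s15.png

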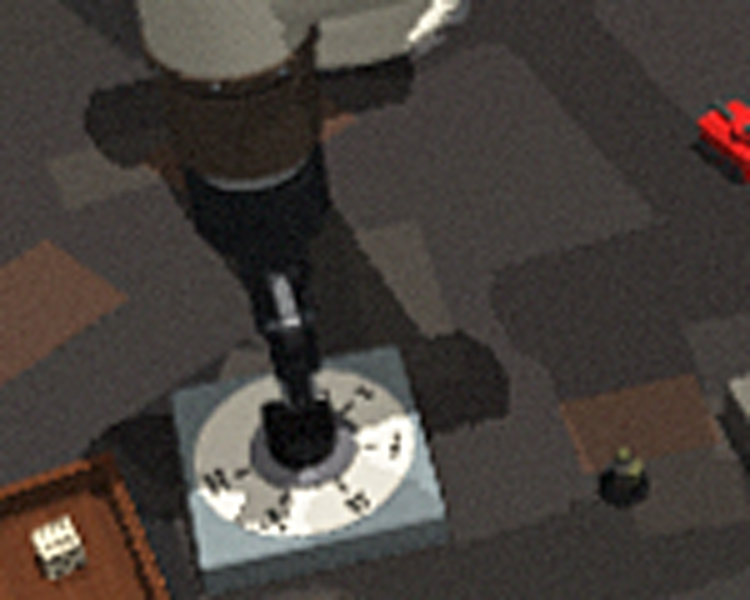

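Request:
apply_moves(
  plan=[-0.1,0,0,-0.015,0,-0.1,0,0,-0.03,0,-0.1,0,0,-0.042,0,-0.1,0,0,-0.05,0,-0.1,0,0,-0.053,0,-0.1,0,0,-0.053,0,-0.1,0,0,-0.053,0],
)

```text
clock: 33.02
position: [462.1, -227.6, 15.2]
ee_rot: [-0.627, 0.779, -0.001, 0.0]
contact_force: [0.0, -0.1, 0.0]
gripper_width: 47.1
```

Request:
apply_moves(
  plan=[1,0,0,0,0,1,0,0,0,0,1,0,0,0,0,1,0,0,0,0,1,0,0,0,0,1,0,0,0,0,1,0,0,0,0],
)

```text
clock: 33.6
position: [461.0, -227.3, 15.2]
ee_rot: [-0.627, 0.779, -0.0, -0.0]
contact_force: [-2.8, 0.3, 4.9]
gripper_width: 12.7
```

Request:
apply_moves(
  plan=[1,0,0,0,-4,1,0,0,0,-9,1,0,0,0,-14,1,0,0,0,-19,1,0,0,0,-24,1,0,0,0,-29,1,0,0,0,-34,1,0,0,0,-38],
)

```text
clock: 34.27
position: [462.3, -228.1, 15.2]
ee_rot: [-0.338, 0.941, -0.001, 0.001]
contact_force: [-0.8, -3.2, 2.2]
gripper_width: 12.5
```

Request:
apply_moves(
  plan=[1,0,0,0,-5,1,0,0,0,-10,1,0,0,0,-15,1,0,0,0,-20,1,0,0,0,-24,1,0,0,0,-27,1,0,0,0,-28.5,1,0,0,0,-28.5],
)

```text
clock: 34.93
position: [462.8, -229.0, 15.2]
ee_rot: [-0.097, 0.995, -0.001, 0.002]
contact_force: [-0.2, -6.8, 0.0]
gripper_width: 12.8
```

Request:
apply_moves(
  plan=[1,0,0,0,0,1,0,0,0,0,1,0,0,0,0,1,0,0,0,0,0.1,0,0,0,0,-0.1,0,0,0,0,-0.1,0,0,0,0,-0.1,0,0,0,0],
)

```text
clock: 35.6
position: [461.1, -227.2, 14.4]
ee_rot: [-0.097, 0.995, 0.0, -0.0]
contact_force: [-0.4, -0.2, -0.1]
gripper_width: 46.9
```

Request:
apply_moves(
  plan=[-0.1,0,0,0.03,0,-0.1,0,0,0.06,0,-0.1,0,0,0.09,0,-0.1,0,0,0.13,0,-0.1,0,0,0.16,0,-0.1,0,0,0.2,0,-0.1,-0.02,0.04,0.2,0,-0.1,-0.03,0.08,0.2,0],
)

```text
clock: 36.27
position: [432.6, -150.0, 216.7]
ee_rot: [-0.095, 0.995, -0.0, 0.003]
contact_force: [-0.3, 0.8, -1.6]
gripper_width: 47.0
```

Request:
apply_moves(
  plan=[-0.1,-0.01,0.04,0.02,0,-0.1,-0.02,0.08,0.02,0,-0.1,-0.03,0.12,0.02,0,-0.1,-0.03,0.16,0.02,0,-0.1,-0.03,0.19,0.02,0,-0.1,-0.03,0.19,0.02,0,-0.1,-0.03,0.19,0.02,0],
)

```text
clock: 36.85
position: [401.4, 41.7, 234.4]
ee_rot: [-0.099, 0.995, 0.0, -0.0]
contact_force: [0.5, 0.7, -0.0]
gripper_width: 47.2
```

```bash
python3 - <<'E'
from snap import *
from deck import deck
s=arm.read_state();print(s["clock"],s["position"],s["contact_force"],s["ee_rot"],s["gripper_width"])
r=snap(16);tanks_dice(r["top"]);deck(r["top"]);P=cloud(r["top"]);k=sel(P,(461,-228),40,65,85);print("knob",rect(k),k.mean(0))
crop(r["top"],(270,180,420,270),"t16",800)
E
```

```text
36.85 [401.44736001  41.70736912 234.41969053] [ 0.52266977  0.66186131 -0.03260044] [-9.92703224e-02  9.95060495e-01  1.17233599e-04 -9.00511149e-06] 47.19913560477598
tank px [197. 171.] z 69.7 contour [636.8 140.8] [54.4 37.8] 81.7 pts med [631.1 132.   69. ] [630.1 133.9] [46.9 31.5] 81.1
tank px [165. 167.] z 69.0 contour [648.9 243.2] [55.4 37.6] 82.9 pts med [642.6 232.2  66.7] [641.2 234.5] [52.  32.8] 85.1
die px [217. 369.] z 16.0 contour [50.5 62.5] [105.   39.2] -39.6 pts med [53.2 64.2 13.3] [49.5 63.2] [107.3  38.4] -39.9
die px [367. 232.] z 32.9 contour [ 450.5 -385.7] [21.9 18.2] -89.4 pts med [ 450.7 -384.5   31.7] [ 450.7 -384.9] [20.3 18.6] -89.8
die px [387. 232.] z 33.3 contour [ 452.6 -446.5] [23.2 20.8] -71.3 pts med [ 451.2 -446.8   31.5] [ 452.8 -447.4] [23.5 21. ] -72.0
die px [393. 206.] z 32.5 contour [ 531.4 -467.5] [21.3 18.1] 44.1 pts med [ 531.6 -465.9   30.9] [ 532.  -467.3] [20.5 17.6] 44.1
die px [367. 205.] z 33.5 contour [ 535.1 -388.6] [22.  15.6] -89.4 pts med [ 533.9 -386.9   32.2] [ 535.3 -387.7] [19.7 16. ] -89.9
-120 325 [32.6 35.3 38.3]
-90 372 [32.5 36.2 61.6]
-60 344 [33.3 37.1 68.8]
-30 320 [33.  35.6 57.5]
0 370 [32.2 35.5 47.1]
30 349 [32.6 36.9 69.4]
60 312 [32.5 35.7 62.1]
90 334 [32.  34.7 37.6]
knob (array([ 461.2, -228. ]), array([41.3, 14.5]), 10.6) [ 461.27860225 -227.19193142   73.24040216]
```

View pics/t16.png

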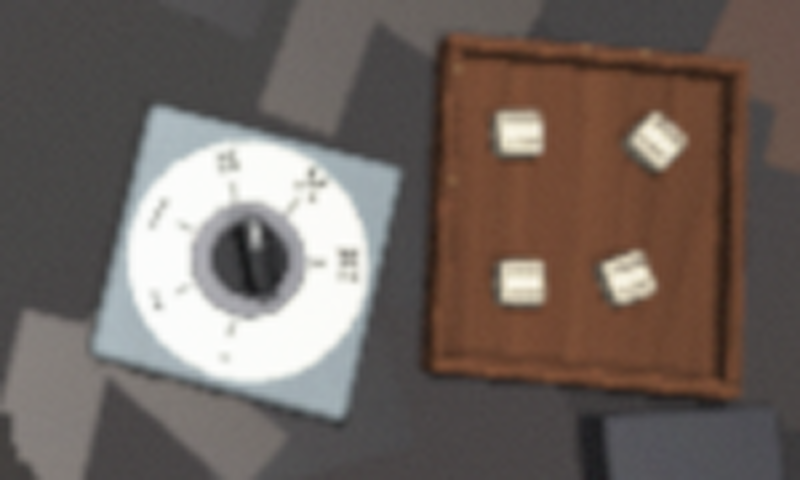

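View pics/top16.png

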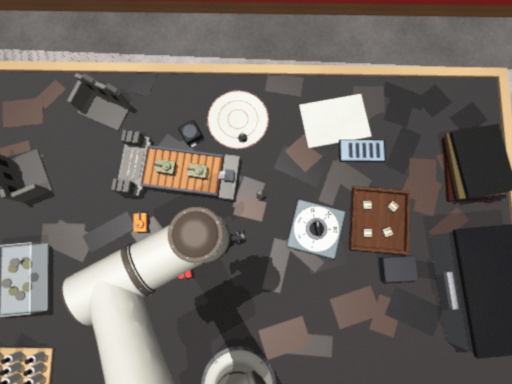

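View pics/scene16.png

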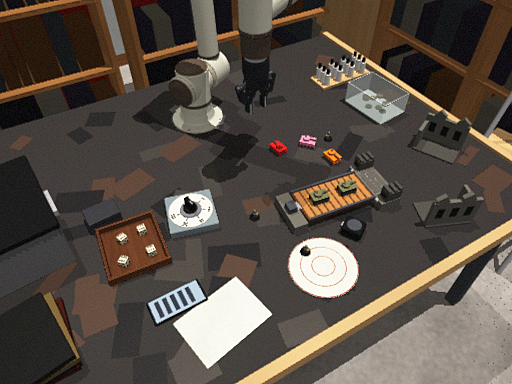

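The pointer now lies along 10.6° (mark ≈11–12°), four dice are in the tray, two tanks on the level deck, bystanders unmoved, and the arm is clear. Handing in.

```bash
python3 - <<'E'
from bench import arm
s=arm.read_state();print(abs(s["joint_vel"]).max());print(arm.job_done())
E
```

```text
0.026177914855783767
the job is handed in; nothing more can be done
None
```

I finished every part of the task and handed the job in at about 37 s. I pressed the drawbridge down until its catch held it. I then parked both olive tanks on it, put all four dice in the tray, and turned the dial to the four-pip mark.

Last checks from the cameras, taken just before hand-in:
- **Drawbridge:** the deck is flat at about 35 mm along its whole length, with nothing pressing on it.
- **Tanks:** both stand on the deck, aligned with its length to within about 2°. I saw only two olive tanks and left the orange, pink and red look-alikes alone.
- **Dice:** all four lie on the tray floor.
- **Dial:** the knob bar lies at 10.6°, and I put the four-pip mark at 11–12°.
- **Bystanders:** they look unmoved in the pictures. I did not measure their positions again at the end.

Three things did not go to plan:
- **Tool height:** the real fingertips were 37 mm higher than the reported tool position. My first press on the bridge therefore stopped short, and I corrected every height after that.
- **Force peak:** the wrist force briefly read about 74 N on its z axis when I set the last die on the tray floor. This is below the 120 N limit.
- **Die placement:** one die came down about 15–20 mm from where I aimed, but well inside the tray.

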